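Ice the teacup from the spouted jug

ROBOT

A 6-joint arm with a two-finger parallel gripper is mounted at the origin on the work surface. World frame = base frame: x ahead of the robot, y to its left, z up, the work surface at z = 0. Lengths are in mm, angles in rad, forces in N, time in s.
With the tool pointing down it reaches from about 275 to 1000 mm from the base axis. Payload 8.4 kg.
Tool frame: the origin (TCP) lies at the very end of the fingers, on their centre line; the grasp point (between the pads) lies 19 mm behind it; z points along the fingers, y is the direction in which the jaws open and shut (so a half turn about z gives the same grasp; the last joint's range is limited). The gripper opens to 85 mm and grips with 20 to 120 N. Pads are 22 mm wide; open, the fingers measure 114 mm over their backs; the gripper's body (76 mm by 85 mm) begins 54 mm behind the grasp point. The pads swing forward as they close: fully open they stand 13 mm farther back than shut.
Start: joints at [1.211, 0.353, 1.633, -0, 1.155, -0.002], TCP at [218.883, 585.421, 231.281] pointing down, gripper open.
Joint ranges: [-2.63, 2.63], [-0.92, 2.1], [0.06, 2.66], [-1.3, 4.44], [0, 2.69], [-3.02, 3.02]. Speed limits (rad/s): [2.22, 2.22, 2.79, 3.14, 3.14, 3.14].

INTERFACE

Orientations are given as [roll, pitch, yaw] about the fixed x, y, z axes, in that order (R = Rz(yaw) Ry(pitch) Rx(roll)).
In Python, from rig import sense, grab_frame, get_calibration, sign_off, boxes_of, trace gives the robot as it stands.
- The arm moves only by the tool servo_tool, never from a script. Its argument "rows" is a list of rows, each a list of 3 entries, a list of its own where there are three numbers: the finger opening in mm, from 0 to 85.4, then the shift along the tool's x, y, z in mm, then the turn, a rotation vector about the tool's x, y, z in degrees. A call has 1 to 8 rows; each row shifts and turns the commanded pose from where the row before left it, along the tool's axes as they then stand; what a row does not reach is not made up. A row lasts 1/8 s, in which the tool goes at most 62.5 mm and 10.7 degrees, less where a joint would pass 70% of its speed; a pose out of reach is approached as far as the arm can. A call is refused whole if a number of a shift passes 62.5 or a number of a turn 10.7, either way. A call with a gripper value outside its range is refused whole. The fingers move at their own pace and stop on an object; "force" is the grip in N (left out, the last holds). Time passes only in rows, so rows that do not move let the fingers close. It gives the time, the measured TCP pose, the force and the opening at its end, in the units of the state.
- sense(): the state, without advancing time (a new reading comes with each control period).
- grab_frame(name): name is "side" or "top" or "wrist"; returns the picture (480x640x3 uint8, blue, green, red); there is no depth.
- get_calibration(name): a dict with "intrinsics" (3x3 intrinsics, pixels), "world_to_cam" (4x4, takes a point from world to camera coordinates). Camera axes: x right, y down, z forward; pixel columns grow to the right and rows downward; lengths in mm; the calibration is good to about 2 mm. A picture is of the moment at which its call begins: read the wrist's pose just before it. get_calibration takes no time and is no camera call; for the wrist camera it gives the pose at the moment of the call.
- sign_off(): hands the job in, once; it reports no verdict.
Trained networks look in the newest picture that a camera, given by its name, has taken for a name from the list of things; names that differ only in an ending like _2 or _b are one class to them, and where a whole thing is asked for, a point or a joint stands for the part that bears it (a point fixed in the world has none). Each returns a list of dicts, best first, with "conf" (0 to 1); they miss things now and then, are a little off and sometimes report something else, mostly with a low value. They report only what shows in the picture. A call takes as long as a camera call. They do not tell look-alikes from the thing itself.
- boxes_of(camera, thing): "centre" ([x, y, z] in mm, in the coordinates of the camera as it stood for that picture, good to about 4 mm: the middle of the surface that is visible of it).
- trace(camera, thing): "mask" (480x640 bool, what is visible of it).
The state is a dict: "clock": time; "qpos": joint angles; "qvel": joint speeds; "joint_efforts": joint torques, N m; "eef_pos": TCP position; "tcp_rot": TCP orientation; "contact_force": force on the tool from outside, world axes, zero at the start; "wrist_torque": the same for the moment, N m; "opening": opening from 0.0 (shut) to 1.0 (fully open).
Only numpy, scipy, OpenCV 4.12 (cv2) and the standard library are available. Lean on these libraries where they do the work, as an engineer would, in place of code of your own. Each camera call takes 0.05 s, during which the arm holds its last target. There are 200 camera calls.

TASK

Get the lidded cup ready for an iced tea: take the lid off by its knob and lay it flat on the tray, knob up. Then lift the small china jug, and while it is upright turn it so that its spout faces the cup; only then tip it, with the spout low over the cup, until all four ice cubes have gone into the cup. Stand the empty jug upright on the tray again and let go, with the cup still where it was on its saucer and the kettle, the lamp, the sugar bowl and the tongs left where they are.

Things in the scene. Friction and masses are not known exactly. Their poses are not given: they have to be found in the camera images.
- tray: Black bamboo tray, fixed, 400 mm (its x) by 600 mm (its y), rim 8 mm thick and 26 mm high. Origin: centre of its underside. Its floor is 8 mm over the origin, reaching 192 mm either way in x and 292 mm in y. Jug and cup stand in the half nearer the robot, left and right, and may swap; kettle and lamp stand in the far corners and may swap; tongs lie between these two.
- jug_mid (a point): White china jug, loose, 210 g plus ice; 80 mm high, straight-sided, 62 mm across, wall 3.5 mm. This point: on its axis, 40 mm over its underside. z up the jug, x to the spout. At -x a strap handle, 12 mm wide (in y), 7 mm thick, 17 to 69 mm up, its upright part 52 mm from the axis, 36 to 58 mm up. Hold it across the body, along y, or by the handle. At first x is within 1.4 rad of the tray's x.
- jug_lip (a point): The tip of the jug's spout, where things leave it: 43 mm from the axis in the jug's +x, 81 mm over its underside. Axes as those of the jug.
- cup_rim (a point): White porcelain teacup standing loose on its saucer, 190 g, 62 mm high, mouth 83 mm across inside and 90 mm outside, foot 52 mm; ring handle at its own +y reaching 71 mm from the axis, below the rim. This point: centre of the mouth, level with the rim, 67 mm over the tray's floor (the saucer lifts the cup 5 mm). z up.
- saucer_rim (a point): White porcelain saucer, loose, 140 mm across, 18 mm high. This point: centre, level with its rim. The cup stands in its middle.
- lid_knob (a point): Lid of the cup, loose, 80 g: white disc 92 mm across; under it a collar (72 mm across, 5 mm deep) that sits in the mouth; on top a round knob 19 mm across, standing 16 mm clear of the lid. This point: in the knob, on the axis, 25 mm over the collar's underside and 6 mm under the knob's top; 25 mm over the floor when laid on the tray. z up through the knob.
- ice0_mid (a point): Centre of an ice cube, 22 mm, 10 g, loose in the jug; slippery (friction about 0.06): it slides out when the jug is tipped a little past level (95 to 100 degrees from upright).
- ice1_mid (a point): Centre of an ice cube, 22 mm, 10 g, loose in the jug; slippery (friction about 0.06): it slides out when the jug is tipped a little past level (95 to 100 degrees from upright).
- ice2_mid (a point): Centre of an ice cube, 22 mm, 10 g, loose in the jug; slippery (friction about 0.06): it slides out when the jug is tipped a little past level (95 to 100 degrees from upright).
- ice3_mid (a point): Centre of an ice cube, 22 mm, 10 g, loose in the jug; slippery (friction about 0.06): it slides out when the jug is tipped a little past level (95 to 100 degrees from upright).
- kettle_mid (a point): Bystander: red plastic kettle, loose on its power base (140 mm across, 18 mm high). Body 128 mm across at the foot, 96 mm at the top; top 199 mm over the tray's floor. Handle at its own +x reaching 118 mm from the axis, spout at -x reaching 80 mm. This point: on its axis, 98 mm over the floor. Its x is within 0.6 rad of the tray's x.
- lamp_mid (a point): Bystander: lamp base of frosted glass with brass neck, toggle switch (down) and small cone shade, loose, 100 mm across at the foot, shade 112 mm across, 222 mm high. This point: on the axis, 100 mm over the floor.
- bowl_mid (a point): Bystander: small open sugar bowl of white porcelain with brown sugar lumps, no handle, loose, 62 mm across, 44 mm high. This point: on its axis, half-way up. It stands between jug and cup, near the edge by the robot.
- tongs_mid (a point): Bystander: steel sugar tongs lying flat, 112 mm long (its x), 32 mm wide, 10 mm high. This point: its middle, 5 mm over the floor.
Mind the look-alikes: they are no part of the job. What is shaped like the part that bears lid_knob but black or orange is not meant.

How it is judged (in metres and radians):
On the way, in this order (a step that is already met when the one before it is completed fails the run):
1. the lid is off the cup and lies flat on the tray, knob up (x of lid_knob in the frame of tray between -0.185 and 0.185 m and y of lid_knob in the frame of tray between -0.285 and 0.285 m and z of lid_knob in the frame of tray below 0.038 m and angle between lid_knob's own z axis and vertical below 0.15 rad), for 0.2 s.
2. the jug is lifted, still upright, with its spout turned to face the cup (y of cup_rim in the frame of jug_mid between -0.025 and 0.025 m and z of jug_mid in the frame of tray above 0.09 m and angle between jug_mid's own z axis and vertical below 0.35 rad and x of cup_rim in the frame of jug_mid above 0.02 m), for 0.1 s.
3. the jug is tipped over its spout, the lip over the cup (angle between jug_mid's own z axis and vertical above 1.2 rad and horizontal distance between jug_lip and cup_rim below 0.045 m), for 0.1 s.
At the end, for the whole second after the job is handed in: All four ice cubes are in the cup (centres inside its mouth, at most 4 mm over the rim); the cup is upright, within 15 mm of its saucer's middle and 25 mm of where it was; the lid lies flat on the tray (0.15 rad), knob up; the jug stands upright (0.1 rad) on the tray; all at rest (all of step 1 and x of jug_mid in the frame of tray between -0.185 and 0.185 m and y of jug_mid in the frame of tray between -0.285 and 0.285 m and z of jug_mid in the frame of tray below 0.06 m and angle between each of jug_mid, cup_rim's own z axis and vertical below 0.1 rad and horizontal distance between cup_rim and saucer_rim below 0.015 m and distance of cup_rim from where it was at the start of the episode below 0.025 m and horizontal distance between each of ice0_mid, ice1_mid, ice2_mid, ice3_mid and cup_rim below 0.041 m and z of ice0_mid in the frame of cup_rim between -0.062 and 0.004 m and z of ice1_mid in the frame of cup_rim between -0.062 and 0.004 m and z of ice2_mid in the frame of cup_rim between -0.062 and 0.004 m and z of ice3_mid in the frame of cup_rim between -0.062 and 0.004 m and linear speed of each of jug, lid, cup below 0.02 m/s); the robot touches nothing.
It fails at once if the jug is tipped (over 0.5 rad) while its spout does not face the cup (cup's centre more than 35 mm off the spout's line, or behind) (angle between jug_mid's own z axis and vertical above 0.5 rad and (y of cup_rim in the frame of jug_mid above 0.035 m or y of cup_rim in the frame of jug_mid below -0.035 m or x of cup_rim in the frame of jug_mid below 0 m)).
It fails at once if the jug is tipped past 1.2 rad with the spout more than 90 mm over the cup's rim (angle between jug_mid's own z axis and vertical above 1.2 rad and z of jug_lip in the frame of cup_rim above 0.09 m).
It fails at once if the kettle, the lamp, the sugar bowl or the tongs are shifted by more than 15 mm (distance of any of kettle_mid, lamp_mid, bowl_mid, tongs_mid from where it was at the start of the episode above 0.015 m).
It fails at once if the cup is tipped by more than 0.3 rad or shifted by more than 30 mm (angle between cup_rim's own z axis and vertical above 0.3 rad or distance of cup_rim from where it was at the start of the episode above 0.03 m).
It also fails if it takes over 72 s, if anything falls off the work surface, if the arm or the gripper's body presses on something with over 40 N, if the wrist force passes 120 N, or if a joint passes its speed limit or range.

## Working session

There is one attempt and no reset: what is moved stays moved. The work goes in short steps, Python scripts to look and compute and a tool call to move; the robot and the scene stay as the last step left them, time stands still between calls to the robot, and variables do not carry over. Pictures are saved under pics/ and viewed, about 8 in all and at most 12, crops included, and the job is handed in when it is done.

Besides the shell and the picture viewer there is one more tool, called after ">>>" by a JSON object that holds its "name" and its "arguments", one argument or row to a line. servo_tool: Moves the arm, as the interface text tells. Its arguments: {"type":"object","properties":{"rows":{"type":"array","items":{"type":"array"}},"force":{"type":"number"}},"required":["rows"]}

```bash
mkdir -p pics
cat > h.py <<'E'
import numpy as np, cv2
from rig import *
from scipy.spatial.transform import Rotation as R
def w(cam,p,c=None):
    T=np.array((c or get_calibration(cam))["world_to_cam"]); return (np.linalg.inv(T)@np.r_[p,1])[:3]
def proj(cam,P):
    c=get_calibration(cam);p=(np.array(c["world_to_cam"])@np.r_[P,1])[:3];q=np.array(c["intrinsics"])@p;return q[:2]/q[2]
def ray(cam,u,v,z):
    c=get_calibration(cam);T=np.linalg.inv(np.array(c["world_to_cam"]));d=T[:3,:3]@np.linalg.solve(np.array(c["intrinsics"]),[u,v,1]);o=T[:3,3];return o+d*(z-o[2])/d[2]
E
python3 - <<'E'
from h import *
np.set_printoptions(precision=1,suppress=True)
print(sense())
for cam in ["top","side"]:
    im=grab_frame(cam);cv2.imwrite(f"pics/{cam}0.png",im)
    for t in ["tray","jug_mid","cup_rim","saucer_rim","lid_knob","kettle_mid","lamp_mid","bowl_mid","tongs_mid","ice0_mid"]:
        for b in boxes_of(cam,t)[:4]:
            p=w(cam,b["centre"]);print(cam,t,round(b["conf"],2),p,proj(cam,p))
E
```

```text
{'clock': 0.0, 'qpos': array([ 1.2,  0.4,  1.6,  0. ,  1.2, -0. ]), 'qvel': array([-0.,  0., -0.,  0.,  0.,  0.]), 'joint_efforts': array([ -0. , -60.5, -34.2,  -0. ,   0. ,   0. ]), 'eef_pos': array([218.7, 585. , 230.6]), 'tcp_rot': array([-3.1, -0. ,  2.8]), 'contact_force': array([-0.5,  0.4,  0.6]), 'wrist_torque': array([ 0., -0., -0.]), 'opening': 1.0009991559981022}
top tray 0.64 [539.9 -19.    7.3] [288.  224.2]
top tray 0.63 [667.3 -80.   18.4] [323.9 168.5]
top jug_mid 0.91 [511.   64.6  67.2] [242.6 226. ]
top jug_mid 0.48 [542.7 -21.    6.9] [289.2 223.1]
top cup_rim 0.72 [667.1 148.1 186.3] [200.9 122.5]
top saucer_rim 0.76 [ 517.3 -148.7   23.6] [348.9 240. ]
top lid_knob 0.97 [ 532.9 -151.2   82.8] [352.8 225.6]
top lid_knob 0.93 [ 263.6 -296.4   12. ] [410.3 375.3]
top lid_knob 0.9 [ 622.  -452.8   11.2] [497.4 209.5]
top lid_knob 0.55 [ 457.5 -446.2   12.4] [491.2 286.3]
top kettle_mid 0.61 [ 633.8 -249.6  188.6] [417.1 163. ]
top lamp_mid 0.69 [672.9 151.8 186.8] [199.4 119.2]
top lamp_mid 0.5 [514.5  68.6  60.3] [241.3 224.9]
top bowl_mid 0.55 [440.6 -35.   39.1] 
[... 240 characters left out ...]
 [519.9  88.8  66.9] [274.8 318.9]
side cup_rim 0.61 [ 521.2 -117.1   51.4] [295.7 252.7]
side saucer_rim 0.59 [ 540.8 -127.6   16.3] [288.2 261.7]
side saucer_rim 0.31 [519.5  84.5  65.5] [275.7 317.7]
side lid_knob 0.93 [ 535.2 -146.9   82. ] [291.1 232.2]
side lid_knob 0.93 [ 460.7 -437.8    8.7] [339.4 194.1]
side lid_knob 0.79 [ 265.7 -287.2   11.7] [414.3 230.6]
side lid_knob 0.55 [ 617.1 -444.4    8.8] [283.  189.2]
side kettle_mid 0.56 [ 651.1 -215.9  129.1] [244.2 192.8]
side lamp_mid 0.73 [ 523.1 -121.2   50.8] [295.1 251.7]
side lamp_mid 0.65 [678.2 189.3 164.4] [149.6 311.9]
side bowl_mid 0.77 [440.4 -21.6  45.6] [328.3 288.8]
side tongs_mid 0.61 [678.4 -89.3  13.5] [221.8 268.8]
```

```bash
python3 -c "
import cv2
a=cv2.imread('pics/top0.png')[80:320,140:460];b=cv2.imread('pics/side0.png')[130:400,100:460]
cv2.imwrite('pics/a.png',cv2.resize(a,(800,600),interpolation=2));cv2.imwrite('pics/b.png',cv2.resize(b,(800,600),interpolation=2))"
```

```text
(no output)
```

View pics/a.png

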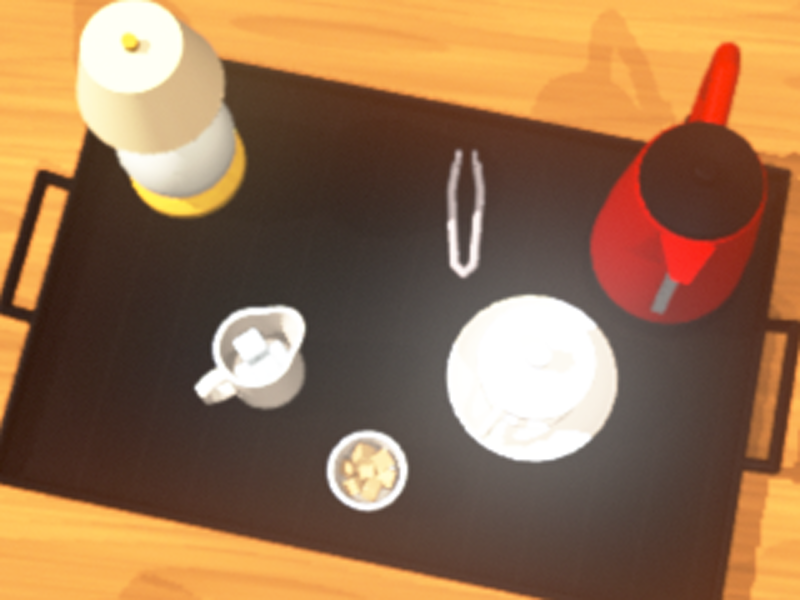

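View pics/b.png

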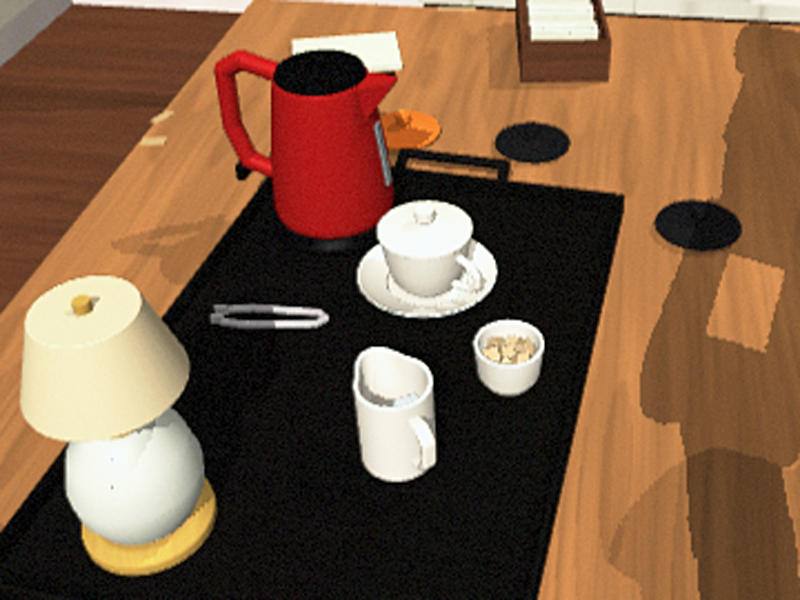

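Both pictures agree. In the top crop the jug is at (258,345), spout up-right at (303,313), handle at (205,392). The white-lidded cup is at (530,375), the bowl at (367,470), the tongs at (465,215), the kettle far right and the lamp far left. The black and orange lids off the tray are the look-alikes.

Run:
```python
from h import *
np.set_printoptions(precision=1,suppress=True)
f=lambda n,x,y,z: print(n,ray("top",x/2.5+140-.3,y/2.5+80-.3,z))
f("saucer c",532,378,26);f("lip",303,313,89);f("mouth c",256,347,88);f("handle",204,392,72);f("bowl",367,470,52)
f("TL",85,170,26);f("traytop-left",228,62,26);f("tray right top",790,172,26);f("tray bot left",0,480,26);f("lid spot",640,495,10)
f("kettle top",705,168,207);f("kettle foot near",650,320,26);f("lamp",130,42,228)
f("tray bot",500,560,26)
for cam in("top",):
    m=trace(cam,"jug_mid")[0]; print(m["conf"],np.argwhere(m["mask"]).mean(0))
```

```text
saucer c [ 536.6 -154.    26. ]
lip [552.   31.5  89. ]
mouth c [520.8  64.1  88. ]
handle [484. 102.  72.]
bowl [440.7 -31.3  52. ]
TL [673.9 243.1  26. ]
traytop-left [787.3 137.3  26. ]
tray right top [ 742.1 -354.2   26. ]
tray bot left [402.4 263.9  26. ]
lid spot [ 452.9 -252.3   10. ]
kettle top [ 657.4 -252.6  207. ]
kettle foot near [ 597.3 -246.3   26. ]
lamp [695.6 160.2 228. ]
tray bot [ 385.2 -143.8   26. ]
0.81 [223.2 242.6]
```

```bash
cat >> h.py <<'E'
def pose():
    s=sense(); return np.array(s["eef_pos"]),R.from_euler("xyz",s["tcp_rot"]).as_matrix(),s
def to(P,Rt=None):
    "total shift and turn to target, in present tool axes"
    p,r,s=pose(); d=r.T@(np.array(P)-p); t=np.zeros(3) if Rt is None else R.from_matrix(r.T@Rt).as_rotvec(degrees=True)
    n=max(np.abs(d).max()/60,np.abs(t).max()/10.5); print("shift",d.round(1),"turn",t.round(1),"rows>=",n.round(2)); return d,t
E
python3 - <<'E'
from h import *
p,r,s=pose();print(s["tcp_rot"],s["qpos"]);to([534,-151,200])
E
```

```text
[-3.14154505e+00 -2.80649854e-05  2.78376308e+00] [ 1.21061900e+00  3.53017578e-01  1.63340837e+00  3.05538431e-05
  1.15521437e+00 -2.36009503e-03]
shift [-553.1 -579.4   31.3] turn [0. 0. 0.] rows>= 9.66
```

>>> {"name": "servo_tool", "arguments": {
  "rows": [
    [45,[-36,-37.7,0],[0,0,0]],
    [45,[-36,-37.7,0],[0,0,0]],
    [45,[-36,-37.7,0],[0,0,0]],
    [45,[-36,-37.7,0],[0,0,0]],
    [45,[-36,-37.7,0],[0,0,0]],
    [45,[-36,-37.7,0],[0,0,0]],
    [45,[-36,-37.7,0],[0,0,0]],
    [45,[-36,-37.7,0],[0,0,0]]
  ],
  "force": 40
}}

```text
clock: 2.15
eef_pos: [383.6, 200.6, 231.6]
tcp_rot: [3.141, 0.001, 2.784]
contact_force: [-0.3, 0.7, 0.2]
opening: 0.524
```

>>> {"name": "servo_tool", "arguments": {
  "rows": [
    [45,[-36,-37.7,0],[0,0,0]],
    [45,[-36,-37.7,0],[0,0,0]],
    [45,[-36,-37.7,0],[0,0,0]],
    [45,[-36,-37.7,0],[0,0,0]],
    [45,[-36,-37.7,0],[0,0,0]],
    [45,[-36,-37.7,10],[0,0,0]],
    [45,[-30,-30,10],[0,0,0]],
    [45,[0,0,11],[0,0,0]]
  ]
}}

```text
clock: 3.15
eef_pos: [524.8, -126.5, 200.0]
tcp_rot: [-3.141, 0.001, 2.781]
contact_force: [0.2, 0.9, 0.4]
opening: 0.525
```

Run:
```python
from h import *
np.set_printoptions(precision=2,suppress=True)
p,r,s=pose();print(p,s["qpos"])
im=grab_frame("wrist");cv2.imwrite("pics/w1.png",im)
for t in ["lid_knob","cup_rim","saucer_rim"]:
    for b in boxes_of("wrist",t)[:2]:
        q=w("wrist",b["centre"]);print(t,b["conf"],q,proj("wrist",q))
m=trace("wrist","lid_knob")
if m:
    c,rad=cv2.minEnclosingCircle(np.argwhere(m[0]["mask"])[:,::-1].astype(np.float32));print("lid circ",c,rad,ray("wrist",*c,84))
to([534,-151,200])
```

```text
[ 524.81 -126.46  199.99] [-0.24  0.25  1.85 -0.    1.04 -1.45]
lid_knob 0.96 [ 283.66 -291.33   14.29] [33.13 20.18]
lid_knob 0.79 [ 468.21 -425.56    7.78] [ 27.79 264.39]
saucer_rim 0.84 [ 504.47 -122.26   21.55] [314.86 195.58]
saucer_rim 0.33 [528.96  74.    55.61] [552.4  146.21]
lid circ (40.5, 21.0) 45.620819091796875 [ 323.41 -246.58   84.  ]
shift [-19.7 -22.5   0.5] turn [0. 0. 0.] rows>= 0.37
```

View pics/w1.png

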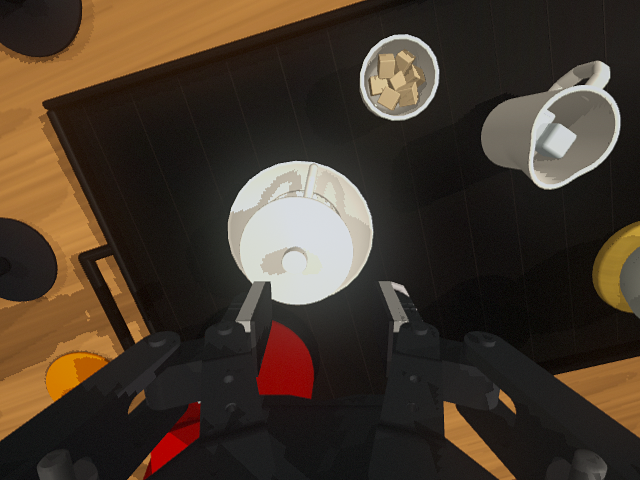

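The lid's knob shows at (294,261), lid disc centre (296,247), saucer centre (300,233). The jug is at the right, lip (545,187), handle (605,70).

Run:
```python
from h import *
np.set_printoptions(precision=1,suppress=True)
print("knob",ray("wrist",294,261,99),"lid",ray("wrist",296,247,84.5),"saucer",ray("wrist",300,233,26))
print("lip",ray("wrist",546,188,89),"mouth",ray("wrist",571,136,88),"handle outer",ray("wrist",608,68,72))
for u,v in((578,62),(606,62),(609,80)): print("h",ray("wrist",u,v,72))
print("bowl",ray("wrist",399,77,52))
to([535,-152,110])
```

```text
knob [ 534.3 -148.7   99. ] lid [ 528.5 -145.9   84.5] saucer [ 533.  -147.9   26. ]
lip [549.2  44.5  89. ] mouth [518.8  68.5  88. ] handle outer [484.7 111.4  72. ]
h [473.3  91.8  72. ]
h [480.3 110.6  72. ]
h [493.1 111.1  72. ]
bowl [436.6 -26.1  52. ]
shift [-21.  -23.1  90.5] turn [0. 0. 0.] rows>= 1.51
```

>>> {"name": "servo_tool", "arguments": {
  "rows": [
    [45,[-16.9,-18.8,20],[0,0,0]],
    [45,[0,0,40],[0,0,0]],
    [45,[0,0,35],[0,0,0]],
    [45,[0,0,15],[0,0,0]],
    [45,[0,0,0],[0,0,0]],
    [10,[0,0,0],[0,0,0]],
    [10,[0,0,0],[0,0,0]],
    [10,[0,0,0],[0,0,0]]
  ],
  "force": 40
}}

```text
clock: 4.4
eef_pos: [534.0, -148.0, 91.9]
tcp_rot: [3.142, 0.003, 2.784]
contact_force: [-0.9, -0.7, 7.2]
opening: 0.2
```

>>> {"name": "servo_tool", "arguments": {
  "rows": [
    [10,[0,0,0],[0,0,0]],
    [10,[0,0,-5],[0,0,0]],
    [10,[0,0,-10],[0,0,0]],
    [10,[0,0,-20],[0,0,0]],
    [10,[0,0,-30],[0,0,0]],
    [10,[0,0,-20],[0,0,0]],
    [10,[0,0,0],[0,0,0]]
  ]
}}

```text
clock: 5.28
eef_pos: [534.1, -147.9, 177.3]
tcp_rot: [3.141, 0.004, 2.784]
contact_force: [0.3, 0.2, -1.8]
opening: 0.193
```

Run:
```python
from h import *
np.set_printoptions(precision=2,suppress=True)
p,r,s=pose();print(p,s["qpos"],s["opening"],s["contact_force"])
im=grab_frame("wrist");cv2.imwrite("pics/w2.png",im)
for b in boxes_of("wrist","cup_rim")[:2]: print(b["conf"],w("wrist",b["centre"]))
to([455,-252,p[2]])
```

```text
[ 534.08 -147.88  177.25] [-0.27  0.3   1.84  0.    1.   -1.49] 0.19341216005460019 [ 0.29  0.16 -1.8 ]
0.86 [ 503.17 -135.6    57.09]
0.61 [489.35 -73.35   9.32]
shift [  36.2 -125.1   -2.2] turn [0. 0. 0.] rows>= 2.08
```

View pics/w2.png

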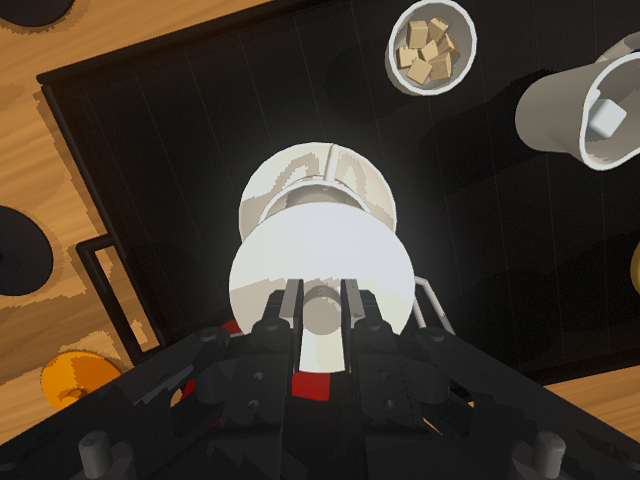

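>>> {"name": "servo_tool", "arguments": {
  "rows": [
    [10,[12,-42,0],[0,0,0]],
    [10,[12,-42,0],[0,0,0]],
    [10,[12,-41,20],[0,0,0]],
    [10,[0,0,50],[0,0,0]],
    [10,[0,0,45],[0,0,0]],
    [10,[0,0,20],[0,0,0]],
    [10,[0,0,9],[0,0,0]],
    [10,[0,0,0],[0,0,0]]
  ]
}}

```text
clock: 6.38
eef_pos: [455.0, -251.8, 30.7]
tcp_rot: [3.141, -0.001, 2.784]
contact_force: [0.1, -0.0, -1.2]
opening: 0.197
```

>>> {"name": "servo_tool", "arguments": {
  "rows": [
    [10,[0,0,3],[0,0,0]],
    [10,[0,0,0],[0,0,0]]
  ]
}}

```text
clock: 6.62
eef_pos: [455.9, -252.3, 29.3]
tcp_rot: [-3.141, 0.001, 2.784]
contact_force: [-3.0, 1.5, 9.2]
opening: 0.191
```

Touching the tray. Release and rise.

>>> {"name": "servo_tool", "arguments": {
  "rows": [
    [40,[0,0,-1],[0,0,0]],
    [40,[0,0,0],[0,0,0]],
    [40,[0,0,0],[0,0,0]],
    [40,[0,0,-10],[0,0,0]],
    [40,[0,0,-40],[0,0,0]],
    [40,[0,0,-60],[0,0,0]],
    [40,[0,0,-60],[0,0,0]],
    [40,[0,0,-40],[0,0,0]]
  ]
}}

```text
clock: 7.62
eef_pos: [456.0, -252.4, 243.0]
tcp_rot: [-3.141, 0.003, 2.784]
contact_force: [-0.3, -0.4, -1.3]
opening: 0.472
```

Run:
```python
from h import *
np.set_printoptions(precision=2,suppress=True)
p,r,s=pose();print(p,s["qpos"],s["contact_force"])
im=grab_frame("top")
cv2.imwrite("pics/t2.png",cv2.resize(im[80:320,140:460],(800,600),interpolation=2))
for t in ["lid_knob","jug_mid","cup_rim"]:
  for b in boxes_of("top",t)[:4]: print(t,b["conf"],w("top",b["centre"]))
# fit arm geometry: planar radius/height model with tool down data
D=[([1.2106,.35302,1.63341,0,1.15521],[218.88,585.42,231.28])]
```

```text
[ 455.99 -252.37  243.01] [-0.51  0.18  1.84 -0.    1.12 -1.72] [-0.33 -0.42 -1.3 ]
lid_knob 0.62 [ 496.   -272.91   13.63]
jug_mid 0.56 [513.9   64.    68.67]
cup_rim 0.74 [ 553.19 -149.32   33.91]
```

View pics/t2.png

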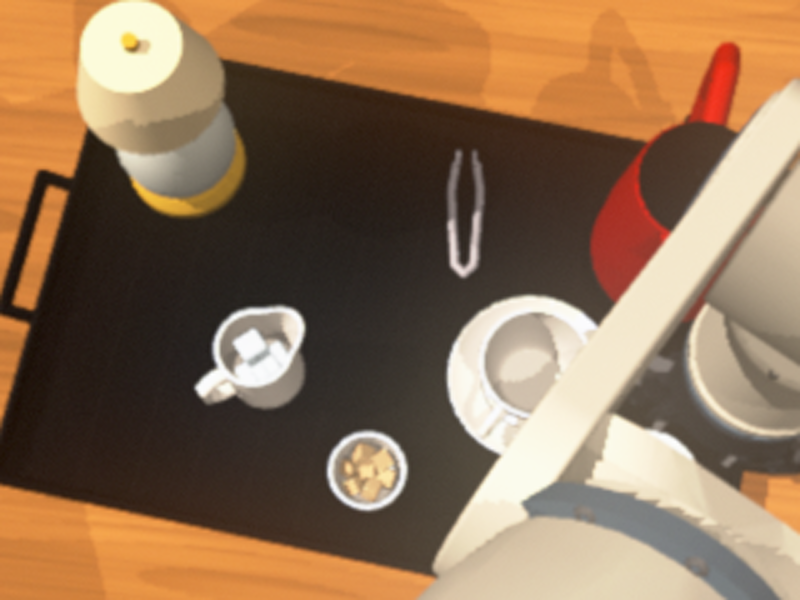

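The lid is off and the cup stands in place, open, saucer centre still at (532,378). Next, go over to the jug's handle side and start tilting the tool.

Run:
```python
from h import *
p,r,s=pose();print(repr(s["qpos"].round(4)));to([420,165,260])
```

```text
array([-0.5084,  0.1804,  1.8459, -0.    ,  1.1134, -1.7213])
shift [179.4 378.3 -20.3] turn [0. 0. 0.] rows>= 6.3
```

>>> {"name": "servo_tool", "arguments": {
  "rows": [
    [40,[25.6,54,-3],[0,0,0]],
    [40,[25.6,54,-3],[0,0,0]],
    [40,[25.6,54,-3],[0,0,0]],
    [40,[25.6,54,-3],[0,0,0]],
    [40,[25.6,54,-3],[0,0,0]],
    [40,[25.6,54,-3],[0,0,0]],
    [40,[25.6,54,-2],[0,0,0]],
    [40,[0,0,0],[0,0,8]]
  ]
}}

```text
clock: 8.82
eef_pos: [418.5, 168.2, 257.9]
tcp_rot: [-3.14, -0.002, 2.647]
contact_force: [0.4, -0.3, -0.5]
opening: 0.47
```

>>> {"name": "servo_tool", "arguments": {
  "rows": [
    [40,[0,0,0],[0,0,8.3]],
    [40,[0,0,0],[0,0,8.2]],
    [40,[0,0,0],[0,-10,0]],
    [40,[0,0,0],[0,-10,0]],
    [40,[0,0,0],[0,-10,0]],
    [40,[0,0,0],[0,-10,0]],
    [40,[0,0,0],[0,0,0]]
  ]
}}

```text
clock: 9.7
eef_pos: [417.9, 165.3, 256.7]
tcp_rot: [-3.133, 0.699, 2.367]
contact_force: [0.2, 1.2, 1.0]
opening: 0.466
```

Run:
```python
from h import *
np.set_printoptions(precision=4,suppress=True)
p,r,s=pose();print(repr(s["qpos"].round(4)),p);print(r)
im=grab_frame("top")
for b in boxes_of("top","lid_knob")[:4]: print(b["conf"],w("top",b["centre"]))
```

```text
array([ 0.8826,  0.0919,  2.1147, -0.7744,  1.1559,  0.4954]) [417.921  165.282  256.6562]
[[-0.5473  0.7034  0.4535]
 [ 0.5356  0.7108 -0.456 ]
 [-0.6431 -0.0067 -0.7658]]
0.82 [ 459.1572 -445.6471   12.9307]
0.69 [ 620.058  -452.8314   11.3385]
0.68 [ 458.7575 -253.894    17.2205]
0.68 [ 265.3207 -297.3316   13.5971]
```

```bash
cat > kin.py <<'E'
from h import *
from scipy.optimize import least_squares
E_=lambda a,t:R.from_euler(a,t).as_matrix()
def fk(q,k,s4=1,s6=1):
    a1,L2,L3,d1,Lt,e,o6=k
    A=E_("z",q[0]);T=A@E_("y",q[1]+q[2])@E_("z",s4*q[3])@E_("y",q[4])@E_("z",s6*q[5]+o6)
    P=A@np.array([a1+L2*np.sin(q[1])+L3*np.sin(q[1]+q[2])+e*np.cos(q[1]+q[2]),0,d1+L2*np.cos(q[1])+L3*np.cos(q[1]+q[2])-e*np.sin(q[1]+q[2])])
    return P+Lt*T[:,2],T
D=[([1.2106,.3530,1.6334,0,1.1552,-.0024],[218.7,585.2,230.9],[-3.1415,0,2.7838],1),
([-0.5084,.1804,1.8459,0,1.1134,-1.7213],[456,-252.4,243.0],[-3.141,.003,2.784],1),
([0.8826,0.0919,2.1147,-0.7744,1.1559,0.4954],[417.9,165.3,256.7],[-3.133,.699,2.367],1),
([-.24,.25,1.85,0,1.04,-1.45],[524.8,-126.5,200],[-3.141,.001,2.781],.2),
([-.27,.30,1.84,0,1.00,-1.49],[534.1,-147.9,177.25],[-3.141,.004,2.784],.2)]
def res(k,s4,s6):
    o=[]
    for q,p,e,wt in D:
        P,T=fk(q,k,s4,s6);o+=list(wt*(P-p))+list(wt*300*(T-E_("xyz",e)).ravel())
    return np.r_[o,(np.array(k)[[0,5]])*.01,(k[1]-k[2])*.005]
def fit():
    best=None
    for s4 in(1,-1):
        for s6 in(1,-1):
            for o in(0,1.57,3.14,-1.57):
                f=least_squares(res,[0,450,450,250,250,0,o],args=(s4,s6))
                if best is None or f.cost<best[0].cost: best=(f,s4,s6)
    return best
LO=np.array([-2.63,-.92,.06,-1.3,0,-3.02]);HI=np.array([2.63,2.1,2.66,4.44,2.69,3.02])
F,S4,S6=fit();K=F.x
def ik(P,T,q0):
    g=lambda q:(lambda a:np.r_[a[0]-P,150*(a[1]-T).ravel()])(fk(q,K,S4,S6))
    f=least_squares(g,np.clip(q0,LO+1e-3,HI-1e-3),bounds=(LO,HI));return f.x,np.sqrt(2*f.cost)
if __name__=="__main__":
    np.set_printoptions(precision=2,suppress=True);print(F.cost,S4,S6,K);print(F.fun[[0,1,2,12,13,14,24,25,26]])
E
python3 kin.py
```

```text
6.07317685919104 1 1 [ -2.5  571.34 494.59 286.57 340.26  55.16   1.57]
[ 1.67 -0.08  1.38 -1.28 -1.   -1.73  0.09  0.18  0.18]
```

```bash
cat > plan.py <<'E'
from kin import *
JM=np.array([518.5,67,48.]);H0=-.78;CUP=np.array([533.5,-149,75.])
def grasp(jm,h,tip,t,gx=-54,gz=7,flip=0):
    "TCP pose for jug mid pose (heading h, tip angle); t=angle of tool from -z of jug towards +x"
    J=E_("z",h)@E_("y",tip); z=np.array([np.sin(t),0,-np.cos(t)]);y=np.array([0,1.,0])*(-1 if flip else 1);x=np.cross(y,z)
    T=J@np.c_[x,y,z]; return jm+J@np.array([gx,0,gz])+19*T[:,2],T
def jm_for_lip(L,h,tip): return L-E_("z",h)@E_("y",tip)@np.array([43,0,41.])
E
cat > scan.py <<'E'
from plan import *
np.set_printoptions(precision=2,suppress=True)
q0=np.array([0.8826,0.0919,2.1147,-0.7744,1.1559,0.4954])
for t in np.radians([50,60,68,75]):
    P,T=grasp(JM,H0,0,t);q,e=ik(P,T,q0);print("t",np.degrees(t),q,round(e,2))
    P,T=grasp(JM+[0,0,100],H0,0,t);ql,e=ik(P,T,q);print(" lift",ql,round(e,2))
    for h in(-.4,-.8,-1.2,-1.6):
        qq=ql;o=[]
        d=np.array([np.cos(h),np.sin(h),0])
        for tip in np.radians([0,30,60,80,95,108]):
            L=CUP-8*d+[0,0,25]+(1-min(tip/1.2,1))*(-60*d+np.array([0,0,25])); P,T=grasp(jm_for_lip(L,h,tip),h,tip,t)
            qq,e=ik(P,T,qq);o.append(round(e,1))
        print("  h",h,o,qq)
E
python3 scan.py
```

```text
t 50.0 [ 0.74  0.61  2.21 -1.3   0.9   1.12] 10.51
 lift [ 0.74  0.38  2.23 -1.21  0.96  0.91] 0.0
  h -0.4 [np.float64(80.3), np.float64(0.0), np.float64(0.0), np.float64(0.0), np.float64(0.0), np.float64(0.0)] [-0.31  0.83  1.28  0.08  2.04 -1.49]
  h -0.8 [np.float64(36.0), np.float64(0.0), np.float64(0.0), np.float64(0.0), np.float64(0.0), np.float64(0.0)] [-0.44  0.79  1.35  0.33  1.96 -1.24]
  h -1.2 [np.float64(0.0), np.float64(0.0), np.float64(0.0), np.float64(0.0), np.float64(0.0), np.float64(0.0)] [-0.56  0.73  1.48  0.55  1.8  -1.06]
  h -1.6 [np.float64(0.0), np.float64(0.0), np.float64(0.0), np.float64(0.0), np.float64(0.0), np.float64(0.0)] [-0.66  0.64  1.67  0.75  1.59 -0.93]
t 59.99999999999999 [ 0.82  0.72  2.17 -1.3   1.08  1.23] 20.24
 lift [ 0.82  0.49  2.23 -1.3   1.11  1.09] 3.29
  h -0.4 [np.float64(111.7), np.float64(0.0), np.float64(0.0), np.float64(0.0), np.float64(0.0), np.float64(0.0)] [-0.31  0.73  1.36  0.07  1.89 -1.49]
  h -0.8 [np.float64(48.8), np.float64(0.0), np.float64(0.0), np.float64(0.0), np.float64(0.0), np.float64(0.0)] [-0.42  0.7   1.42  0
[... 1027 characters left out ...]
0 [ 0.9   0.9   2.11 -1.3   1.33  1.4 ] 28.28
 lift [ 0.9   0.67  2.18 -1.3   1.36  1.25] 20.42
  h -0.4 [np.float64(121.4), np.float64(45.8), np.float64(0.0), np.float64(0.0), np.float64(0.0), np.float64(0.0)] [-0.3   0.59  1.5   0.05  1.63 -1.48]
  h -0.8 [np.float64(54.7), np.float64(17.6), np.float64(0.0), np.float64(0.0), np.float64(0.0), np.float64(0.0)] [-0.39  0.56  1.54  0.22  1.58 -1.22]
  h -1.2 [np.float64(0.0), np.float64(0.0), np.float64(0.0), np.float64(0.0), np.float64(0.0), np.float64(0.0)] [-0.47  0.51  1.62  0.37  1.46 -0.97]
  h -1.6 [np.float64(0.0), np.float64(0.0), np.float64(0.0), np.float64(0.0), np.float64(0.0), np.float64(0.0)] [-0.54  0.44  1.74  0.52  1.3  -0.74]
```

```bash
cat > scan2.py <<'E'
from plan import *
np.set_printoptions(precision=2,suppress=True)
q0=np.array([0.8826,0.0919,2.1147,-0.7744,1.1559,0.4954])
KC=np.array([655,-250.])
for t in np.radians([38,44]):
    P,T=grasp(JM,H0,0,t);q,e=ik(P,T,q0);print("t",np.degrees(t),q,round(e,2))
    P,T=grasp(JM+[0,0,100],H0,0,t);ql,e=ik(P,T,q);print(" lift",ql,round(e,2))
    for h in(-1.2,-1.6,-2.,-2.4):
        qq=ql;o=[];d=np.array([np.cos(h),np.sin(h),0]);js=0
        for tip in np.radians(np.arange(0,112,10)):
            L=CUP-8*d+[0,0,22]+(1-min(tip/1.2,1))*(-60*d+np.array([0,0,40])); P,T=grasp(jm_for_lip(L,h,tip),h,tip,t)
            qn,e=ik(P,T,qq);js=max(js,np.abs(qn-qq).max() if tip else 0);qq=qn
            ax=[P-T[:,2]*(19+b) for b in(54,100,150,200,260)]
            cl=min([np.hypot(*(a[:2]-KC)) for a in ax if a[2]<265] or [999])
            o.append((round(float(e),1),int(cl)))
        print("  h",h,o,qq,js, "axis pts",np.array(ax)[[0,2,4]].round(0).tolist())
E
python3 scan2.py
```

```text
t 38.0 [ 0.62  0.51  2.23 -1.23  0.7   0.93] 0.0
 lift [ 0.62  0.29  2.2  -0.99  0.81  0.6 ] 0.0
  h -1.2 [(0.0, 345), (0.0, 333), (0.0, 317), (0.0, 298), (0.0, 274), (0.0, 242), (0.0, 208), (0.0, 175), (0.0, 150), (0.0, 127), (0.0, 106), (0.0, 76)] [-0.59  0.86  1.42  0.64  1.98 -1.07] 0.35356949980415964 axis pts [[550.0, -191.0, 216.0], [583.0, -276.0, 246.0], [621.0, -373.0, 280.0]]
  h -1.6 [(0.0, 320), (0.0, 309), (0.0, 294), (0.0, 277), (0.0, 255), (0.0, 226), (0.0, 197), (0.0, 171), (0.0, 152), (0.0, 138), (0.0, 128), (0.0, 124)] [-0.71  0.77  1.63  0.85  1.75 -1.  ] 0.2729537901193958 axis pts [[532.0, -194.0, 216.0], [530.0, -285.0, 246.0], [526.0, -389.0, 280.0]]
  h -2.0 [(0.0, 283), (0.0, 273), (0.0, 260), (0.0, 244), (0.0, 226), (0.0, 202), (0.0, 180), (0.0, 164), (0.0, 155), (0.0, 152), (0.0, 153), (0.0, 152)] [-0.8   0.66  1.87  1.09  1.51 -1.01] 0.2732016601276279 axis pts [[515.0, -190.0, 216.0], [477.0, -273.0, 246.0], [433.0, -368.0, 280.0]]
  h -2.4 [(0.0, 236), (0.0, 227), (0.0, 215), (0.0, 202), (0.0, 188), (0.0, 171), (0.0, 160), (0.0, 156), (0.0, 156), (0.0, 
[... 740 characters left out ...]
1.68 -0.97] 0.27019582036871337 axis pts [[532.0, -192.0, 222.0], [530.0, -279.0, 261.0], [527.0, -380.0, 306.0]]
  h -2.0 [(0.0, 287), (0.0, 277), (0.0, 264), (0.0, 249), (0.0, 231), (0.0, 209), (0.0, 194), (0.0, 177), (0.0, 166), (0.0, 152), (0.0, 153), (0.0, 152)] [-0.78  0.61  1.88  1.05  1.44 -0.95] 0.2701636778955603 axis pts [[516.0, -188.0, 222.0], [479.0, -267.0, 261.0], [437.0, -359.0, 306.0]]
  h -2.4 [(0.0, 239), (0.0, 230), (0.0, 219), (0.0, 206), (0.0, 192), (0.0, 176), (0.0, 166), (0.0, 159), (0.0, 156), (0.0, 157), (0.0, 161), (0.0, 169)] [-0.82  0.5   2.12  1.36  1.2  -1.01] 0.32865968863545325 axis pts [[502.0, -178.0, 222.0], [437.0, -237.0, 261.0], [363.0, -305.0, 306.0]]
```

```bash
cat > g1.py <<'E'
from plan import *
P,T=grasp(JM,H0,0,.699);p,r,s=pose();print(P,P-90*r[:,2]);to(P-90*r[:,2],T)
E
python3 g1.py
```

```text
[488.80201203  96.37907722  40.45576557] [448.13275647 137.24959742 109.56157018]
shift [ 64.6   1.3 139.6] turn [-0.3 -0.2 -0. ] rows>= 2.33
```

>>> {"name": "servo_tool", "arguments": {
  "rows": [
    [40,[16,0,35],[0,0,0]],
    [40,[16,0,35],[0,0,0]],
    [40,[16,0,35],[0,0,0]],
    [40,[16,1,35],[0,0,0]],
    [40,[0,0,0],[0,0,0]]
  ]
}}

```text
clock: 10.42
eef_pos: [449.3, 134.1, 109.4]
tcp_rot: [-3.135, 0.696, 2.356]
contact_force: [-0.4, 0.8, 0.2]
opening: 0.467
```

Run:
```python
from h import *
np.set_printoptions(precision=1,suppress=True)
p,r,s=pose();print(p,s["qpos"])
im=grab_frame("wrist");cv2.imwrite("pics/w3.png",im)
for b in boxes_of("wrist","jug_mid")[:2]: print(b["conf"],w("wrist",b["centre"]))
for n,P in dict(axis_top=[518.5,67,88],lip=[518.5+43*np.cos(.78),67-43*np.sin(.78),89],handle=[518.5-52*np.cos(.78),67+52*np.sin(.78),55]).items(): print(n,proj("wrist",P))
```

```text
[449.3 134.1 109.4] [ 0.8  0.4  2.2 -1.   0.9  0.8]
0.69 [501.   85.5  69.7]
0.39 [436.6  -8.9  42.6]
axis_top [321.4 322.8]
lip [321.8 342.2]
handle [320.8 246. ]
```

View pics/w3.png

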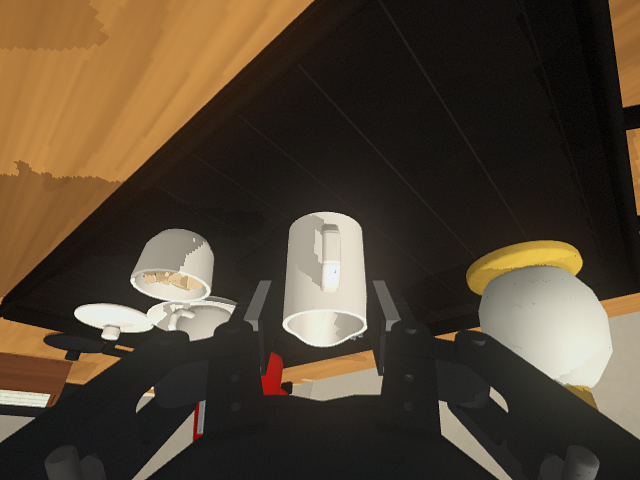

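```bash
python3 -c "
import cv2
a=cv2.imread('pics/w3.png')[200:360,250:410]
cv2.imwrite('pics/c3.png',cv2.resize(a,(600,600),interpolation=2))"
```

```text
(no output)
```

View pics/c3.png

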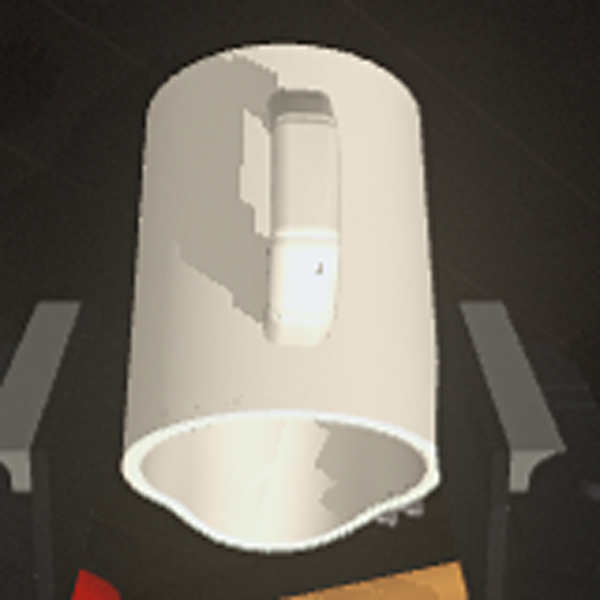

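Handle upright at (331,260) and rim centre at (325,324) mean the jug sits 2.6 mm to the right, with heading about -0.865. Refining the pose.

```bash
sed -i 's/^JM=.*/JM=np.array([520.3,68.9,48.]);H0=-.865;CUP=np.array([533.5,-149,75.])/' plan.py
cat > g1.py <<'E'
from plan import *
np.set_printoptions(precision=2,suppress=True)
p,r,s=pose()
for t in(.6,.65,.699):
    P,T=grasp(JM,H0,0,t);print(t,P,ik(P,T,s["qpos"]));
    P,T=grasp(JM+[0,0,25],H0,0,t);print(ik(P,T,s["qpos"]))
P,T=grasp(JM,H0,0,.66);to(P-60*T[:,2],T)
E
python3 g1.py
```

```text
0.6 [492.23 101.83  39.32] (array([ 0.59,  0.5 ,  2.18, -1.06,  0.7 ,  0.81]), np.float64(1.6090246479373108e-13))
(array([ 0.59,  0.45,  2.17, -1.01,  0.73,  0.73]), np.float64(3.2958950862727187e-13))
0.65 [492.73 101.25  39.87] (array([ 0.62,  0.52,  2.18, -1.12,  0.73,  0.89]), np.float64(5.084680311238273e-12))
(array([ 0.62,  0.47,  2.18, -1.06,  0.76,  0.81]), np.float64(2.997358950244184e-13))
0.699 [493.2  100.69  40.46] (array([ 0.65,  0.54,  2.18, -1.17,  0.77,  0.96]), np.float64(7.183078087316177e-14))
(array([ 0.65,  0.49,  2.18, -1.11,  0.8 ,  0.88]), np.float64(1.9522614412826717e-13))
shift [ 1.8  8.6 30.2] turn [2.8 2.2 3.5] rows>= 0.5
```

```bash
python3 -c "
from plan import *
P,T=grasp(JM,H0,0,.7);to(P-60*T[:,2],T);print(P)"
```

```text
shift [ 3.5  8.7 30.1] turn [ 2.8 -0.1  3.4] rows>= 0.5
[493.21287702 100.68323466  40.46799844]
```

>>> {"name": "servo_tool", "arguments": {
  "rows": [
    [40,[1.8,4.4,15],[1.4,0,1.7]],
    [40,[1.7,4.3,15],[1.4,0,1.7]],
    [40,[0,0,0],[0,0,0]]
  ]
}}

```text
clock: 10.9
eef_pos: [468.5, 131.1, 86.9]
tcp_rot: [3.138, 0.698, 2.276]
contact_force: [-0.5, -0.0, 0.1]
opening: 0.469
```

```bash
python3 -c "
from plan import *
P,T=grasp(JM,H0,0,.7);to(P,T)
im=grab_frame('wrist');cv2.imwrite('pics/w4.png',cv2.resize(im[200:440,200:440],(600,600)))"
```

```text
shift [-0.2 -1.1 60.7] turn [ 0.2 -0.1 -0. ] rows>= 1.01
```

View pics/w4.png

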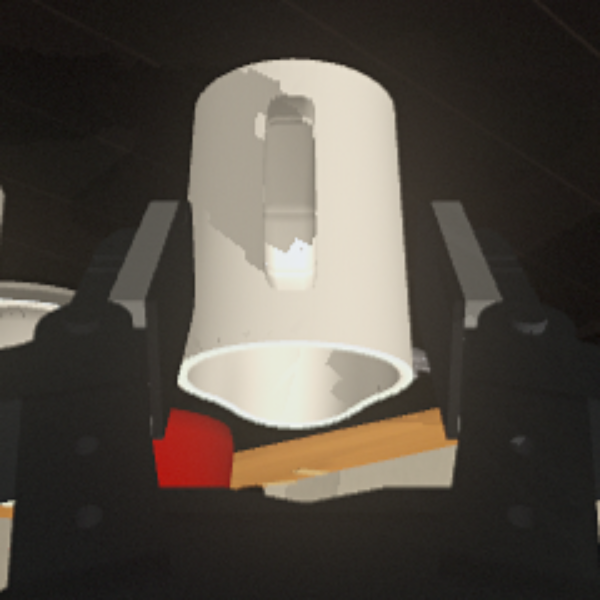

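Handle at (289,200) is 3 mm left of the finger midline; shift by that and advance.

>>> {"name": "servo_tool", "arguments": {
  "rows": [
    [40,[0,-2.7,20],[0,0,0]],
    [40,[0,0,20],[0,0,0]],
    [40,[0,0,15],[0,0,0]],
    [40,[0,0,5],[0,0,0]],
    [40,[0,0,0],[0,0,0]]
  ],
  "force": 30
}}

```text
clock: 11.58
eef_pos: [490.6, 99.7, 40.4]
tcp_rot: [3.14, 0.698, 2.278]
contact_force: [0.7, 0.1, 0.4]
opening: 0.468
```

>>> {"name": "servo_tool", "arguments": {
  "rows": [
    [5,[0,0,0],[0,0,0]],
    [5,[0,0,0],[0,0,0]],
    [5,[0,0,0],[0,0,0]],
    [5,[0,0,0],[0,0,0]],
    [5,[0,0,0],[0,0,0]]
  ]
}}

```text
clock: 12.2
eef_pos: [490.9, 99.7, 40.2]
tcp_rot: [3.14, 0.699, 2.279]
contact_force: [-1.3, 0.4, 6.7]
opening: 0.127
```

>>> {"name": "servo_tool", "arguments": {
  "rows": [
    [5,[0,0,0],[0,0,0]],
    [5,[0,0,0],[0,0,0]],
    [5,[-3.2,0,-3.8],[0,0,0]],
    [5,[-6.4,0,-7.7],[0,0,0]],
    [5,[-9.6,0,-11.5],[0,0,0]],
    [5,[-9.6,0,-11.5],[0,0,0]],
    [5,[0,0,0],[0,0,0]]
  ],
  "force": 90
}}

```text
clock: 13.08
eef_pos: [490.8, 100.0, 85.7]
tcp_rot: [3.138, 0.698, 2.277]
contact_force: [-0.8, 0.4, -1.7]
opening: 0.112
```

Run:
```python
from plan import *
np.set_printoptions(precision=2,suppress=True)
p,r,s=pose();print(p,s["qpos"],s["contact_force"],s["opening"])
im=grab_frame("side");cv2.imwrite("pics/s5.png",cv2.resize(im[180:380,180:380],(600,600)))
for b in boxes_of("side","jug_mid")[:1]: print(b["conf"],w("side",b["centre"]))
```

```text
[490.77 100.    85.69] [ 0.65  0.44  2.18 -1.08  0.82  0.83] [-0.81  0.39 -1.74] 0.11235714116300753
0.78 [523.69  77.54 114.79]
```

View pics/s5.png

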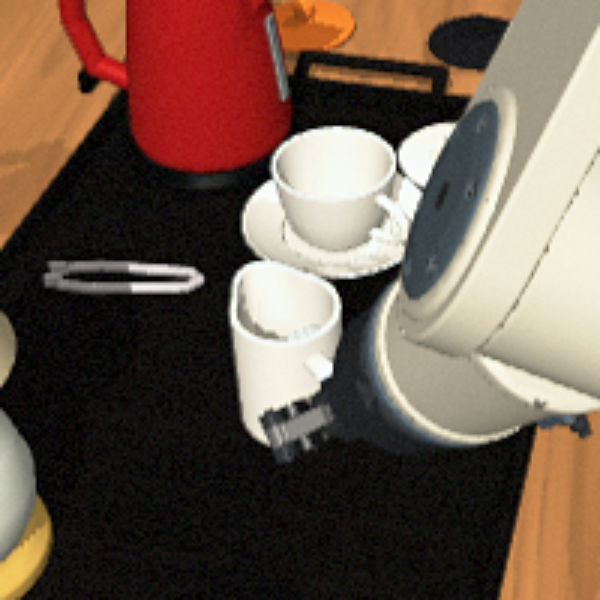

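```bash
cat >> plan.py <<'E'
GX=-54.7;LIM=.7*np.array([2.22,2.22,2.79,3.14,3.14,3.14])/8
def rows(way,t=.7,g=5,start=None):
    p,r,s=pose();q=s["qpos"]
    for i,(jm,h,tip) in enumerate(way):
        P,T=grasp(jm,h,tip,t,gx=GX);d=r.T@(P-p);a=R.from_matrix(r.T@T).as_rotvec(degrees=True)
        d=d.round(1);a=a.round(1);p=p+r@d;r=r@R.from_rotvec(a,degrees=True).as_matrix()
        qn,e=ik(p,r,q);f=np.max(np.abs(qn-q)/LIM);q=qn
        print(f"[{g}, {d.tolist()}, {a.tolist()}]", "|d|%.0f |a|%.1f e%.1f f%.2f"%(np.linalg.norm(d),np.linalg.norm(a),e,f), q.round(2) if i%4==3 else "")
def dirv(h): return np.array([np.cos(h),np.sin(h),0])
E
cat > pa.py <<'E'
from plan import *
h=-1.8;d=dirv(h);p,r,s=pose()
P0,_=grasp(JM,H0,0,.7,gx=GX);cur=JM+(p-P0);print("jm now",cur)
L=CUP-70*d+[0,0,95];jm=jm_for_lip(L,h,0);print("pre",jm)
way=[(cur+[0,0,25],H0,0)]
for k in range(1,9):
    u=k/8;way.append((cur*(1-u)+jm*u+[0,0,25*(1-u)],H0+(h-H0)*u,0))
rows(way)
E
python3 pa.py
```

```text
jm now [517.83872032  67.32838052  92.15510492]
pre [559.1738367  -38.95521771 129.        ]
[5, [-16.1, 0.0, -19.2], [0.1, -0.1, 0.1]] |d|25 |a|0.2 e0.0 f0.29 
[5, [-11.4, 0.3, 7.8], [4.4, -0.0, 5.1]] |d|14 |a|6.7 e0.0 f0.27 
[5, [-11.9, 1.9, 8.0], [4.3, -0.0, 5.1]] |d|14 |a|6.7 e0.0 f0.23 
[5, [-12.0, 3.5, 8.2], [4.3, -0.0, 5.1]] |d|15 |a|6.7 e0.0 f0.24 [ 0.55  0.47  2.   -0.83  1.02  0.77]
[5, [-12.1, 5.1, 8.2], [4.3, -0.0, 5.2]] |d|15 |a|6.7 e0.0 f0.24 
[5, [-12.0, 6.9, 8.1], [4.3, -0.0, 5.1]] |d|16 |a|6.7 e0.0 f0.25 
[5, [-11.7, 8.5, 8.0], [4.3, -0.0, 5.1]] |d|17 |a|6.7 e0.0 f0.25 
[5, [-11.4, 10.0, 7.6], [4.3, -0.0, 5.1]] |d|17 |a|6.7 e0.0 f0.25 [ 0.38  0.58  1.76 -0.64  1.25  0.84]
[5, [-10.8, 11.6, 7.2], [4.3, -0.0, 5.2]] |d|17 |a|6.7 e0.0 f0.26
```

>>> {"name": "servo_tool", "arguments": {
  "rows": [
    [5,[-16,0,-19.2],[0,0,0]],
    [5,[-11.4,0.3,7.8],[4.4,0,5.1]],
    [5,[-12,2,8],[4.3,0,5.1]],
    [5,[-12,3.5,8],[4.3,0,5.1]],
    [5,[-12,5,8],[4.3,0,5.1]],
    [5,[-12,7,8],[4.3,0,5.1]],
    [5,[-11.7,8.5,8],[4.3,0,5.1]],
    [5,[-11.4,10,7.6],[4.3,0,5.1]]
  ]
}}

```text
clock: 14.18
eef_pos: [559.0, 16.8, 119.2]
tcp_rot: [-3.137, 0.7, 1.463]
contact_force: [-0.2, 0.4, -2.4]
opening: 0.117
```

>>> {"name": "servo_tool", "arguments": {
  "rows": [
    [5,[-10.8,11.6,7.2],[4.3,0,5.2]],
    [5,[0,0,0],[0,0,0]],
    [5,[0,0,0],[0,0,0]]
  ]
}}

```text
clock: 14.55
eef_pos: [568.4, 3.0, 120.7]
tcp_rot: [-3.138, 0.7, 1.349]
contact_force: [-0.5, -0.2, -2.7]
opening: 0.11
```

```bash
cat > pb.py <<'E'
from plan import *
h=-1.8;d=dirv(h);p,r,s=pose();print(p.round(1),s["tcp_rot"].round(3),s["opening"].round(3),s["contact_force"].round(1))
im=grab_frame("top");cv2.imwrite("pics/t6.png",cv2.resize(im[120:300,220:460],(800,600),interpolation=2))
for t in("jug_mid","cup_rim"):
    for b in boxes_of("top",t)[:1]:print(t,b["conf"],w("top",b["centre"]).round(0))
L=CUP-70*d+[0,0,95]
print("expected px lip",proj("top",L),"mid top",proj("top",jm_for_lip(L,h,0)+[0,0,40]),"cup",proj("top",CUP))
way=[]
for k in range(1,15):
    tip=np.radians(min(k*7.5,200));u=min(k/9,1);L=CUP-(70-52*u)*d+[0,0,95-80*u];way.append((jm_for_lip(L,h,tip),h,tip))
rows(way)
E
python3 pb.py
```

```text
Traceback (most recent call last):
  File "pb.py", line 2, in <module>
    h=-1.8;d=dirv(h);p,r,s=pose();print(p.round(1),s["tcp_rot"].round(3),s["opening"].round(3),s["contact_force"].round(1))
                                                                         ^^^^^^^^^^^^^^^^^^
AttributeError: 'float' object has no attribute 'round'
```

```bash
sed -i 's/s\["opening"\].round(3)/s["opening"]/' pb.py; python3 pb.py
```

```text
[568.4   3.  120.7] [-3.138  0.7    1.349] 0.10999626467913375 [-0.5 -0.2 -2.7]
jug_mid 0.61 [563. -42. 149.]
cup_rim 0.73 [ 546. -153.   33.]
expected px lip [317.92961086 200.42485262] mid top [295.50663786 192.84385236] cup [351.43629201 226.21675676]
[5, [-2.7, 0.5, -1.4], [0.1, 7.5, 0.3]] |d|3 |a|7.5 e0.0 f0.33 
[5, [-3.2, 0.0, -1.8], [-0.0, 7.5, 0.0]] |d|4 |a|7.5 e0.0 f0.35 
[5, [-4.6, 0.0, -2.0], [-0.0, 7.5, 0.0]] |d|5 |a|7.5 e0.0 f0.43 
[5, [-6.0, 0.0, -2.2], [-0.0, 7.5, 0.0]] |d|6 |a|7.5 e0.0 f0.52 [ 0.09  0.4   1.82 -0.2   0.99  0.43]
[5, [-7.3, 0.0, -2.7], [-0.0, 7.5, 0.0]] |d|8 |a|7.5 e0.0 f0.62 
[5, [-8.6, 0.0, -3.3], [-0.0, 7.5, 0.0]] |d|9 |a|7.5 e0.0 f0.69 
[5, [-9.6, 0.0, -4.1], [-0.0, 7.5, 0.0]] |d|10 |a|7.5 e0.0 f0.72 
[5, [-10.7, 0.0, -5.1], [-0.0, 7.5, 0.0]] |d|12 |a|7.5 e0.0 f0.69 [-0.29  0.37  1.88  0.43  0.96 -0.31]
[5, [-11.7, 0.0, -6.0], [-0.0, 7.5, 0.0]] |d|13 |a|7.5 e0.0 f0.63 
[5, [-3.1, 0.0, -12.5], [-0.0, 7.5, 0.0]] |d|13 |a|7.5 e0.0 f0.48 
[5, [-3.2, -0.0, -12.5], [-0.0, 7.5, -0.0]] |d|13 |a|7.5 e0.0 f0.40 
[5, [-3.2, -0.0, -12.4], [-0.0, 7.5, -0.0]] |d|13 |a|7.5 e0.0 f0.37 [-0.6   0.52  1.83  0.83  1.31 -0.82]
[5, [-3.1, -0.0, -12.5], [-0.0, 7.5, -0.0]] |d|13 |a|7.5 e0.0 f0.38 
[5, [-3.2, -0.0, -12.4], [-0.0, 7.5, -0.0]] |d|13 |a|7.5 e0.0 f0.38
```

View pics/t6.png

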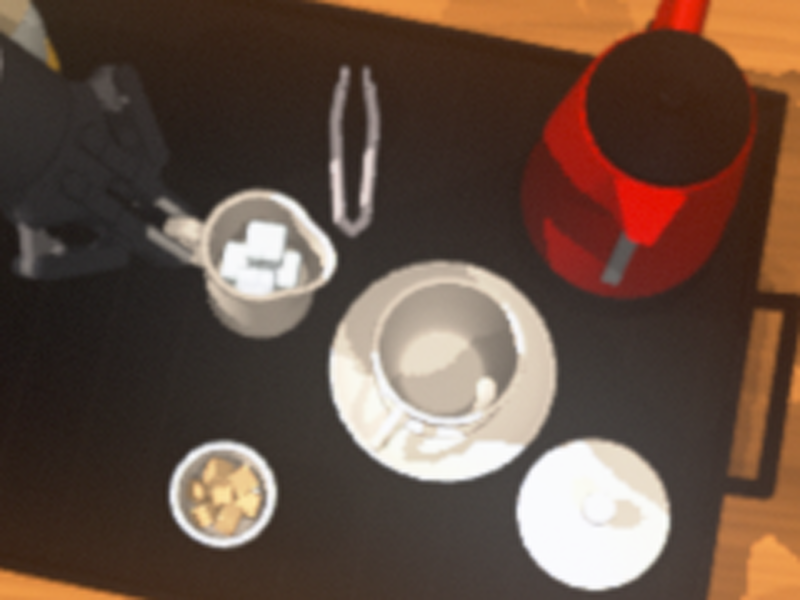

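Top view: the jug is upright with 4 cubes inside, lip at (332,264) pointing at the cup mouth (448,350). The lid lies flat at (593,512), knob up. Tipping now.

>>> {"name": "servo_tool", "arguments": {
  "rows": [
    [5,[-2.7,0,-1.4],[0,7.5,0]],
    [5,[-3.2,0,-1.8],[0,7.5,0]],
    [5,[-4.6,0,-2],[0,7.5,0]],
    [5,[-6,0,-2.2],[0,7.5,0]],
    [5,[-7.3,0,-2.7],[0,7.5,0]],
    [5,[-8.6,0,-3.3],[0,7.5,0]],
    [5,[-9.6,0,-4.1],[0,7.5,0]],
    [5,[-10.7,0,-5.1],[0,7.5,0]]
  ]
}}

```text
clock: 15.7
eef_pos: [557.9, -43.3, 149.7]
tcp_rot: [3.141, -0.351, 1.348]
contact_force: [-0.2, -0.2, -3.4]
opening: 0.113
```

```bash
cat > pc.py <<'E'
from plan import *
h=-1.8;d=dirv(h);p,r,s=pose()
def jugpose():
    t=.7;z=np.array([np.sin(t),0,-np.cos(t)]);y=np.array([0,1.,0]);x=np.cross(y,z);J=r@np.c_[x,y,z].T
    jm=p-19*r[:,2]-J@np.array([GX,0,7]);return jm,J
jm,J=jugpose();print("tip",np.degrees(np.arccos(J[2,2])),"lip-cup",(jm+J@[43,0,41]-CUP).round(1),s["contact_force"].round(1),s["opening"])
im=grab_frame("side");cv2.imwrite("pics/s7.png",cv2.resize(im[150:350,180:420],(720,600)))
for b in boxes_of("side","jug_mid")[:1]:print(b["conf"],w("side",b["centre"]).round(0))
way=[]
for k in range(9,16):
    tip=np.radians(k*7.5);L=CUP-18*d+[0,0,15];way.append((jm_for_lip(L,h,tip),h,tip))
rows(way)
E
python3 pc.py
```

```text
tip 60.23107393877266 lip-cup [ 5.7 23.2 24.6] [-0.2 -0.2 -3.4] 0.11338917577591906
0.65 [541. -48. 125.]
[5, [-9.2, 0.3, -5.4], [-0.2, 7.4, 0.0]] |d|11 |a|7.4 e0.0 f0.60 
[5, [-3.1, 0.0, -12.4], [0.0, 7.5, 0.0]] |d|13 |a|7.5 e0.0 f0.48 
[5, [-3.2, 0.0, -12.5], [0.0, 7.5, 0.0]] |d|13 |a|7.5 e0.0 f0.40 
[5, [-3.2, 0.1, -12.4], [0.0, 7.5, 0.0]] |d|13 |a|7.5 e0.0 f0.37 [-0.6   0.52  1.83  0.83  1.31 -0.82]
[5, [-3.1, -0.0, -12.5], [0.0, 7.5, 0.1]] |d|13 |a|7.5 e0.0 f0.38 
[5, [-3.2, -0.0, -12.4], [0.0, 7.5, -0.0]] |d|13 |a|7.5 e0.0 f0.38 
[5, [-3.1, -0.0, -12.5], [0.0, 7.5, -0.0]] |d|13 |a|7.5 e0.0 f0.38
```

View pics/s7.png

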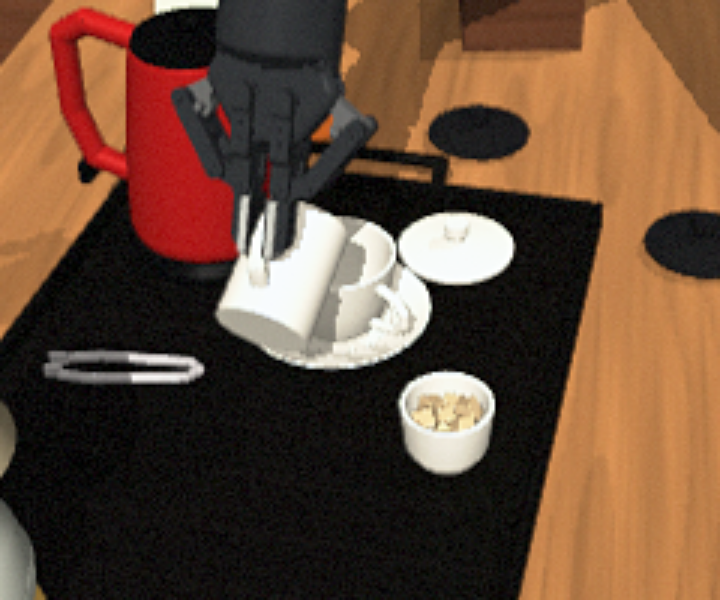

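Side view: jug tipped about 60°, lip over the cup; lid flat behind it, bystanders in place.

>>> {"name": "servo_tool", "arguments": {
  "rows": [
    [5,[-9.2,0.3,-5.4],[0,7.5,0]],
    [5,[-3.1,0,-12.4],[0,7.5,0]],
    [5,[-3.2,0,-12.5],[0,7.5,0]],
    [5,[-3.2,0,-12.4],[0,7.5,0]],
    [5,[-2.1,0,-8.3],[0,5,0]],
    [5,[-2.1,0,-8.3],[0,5,0]],
    [5,[0,0,0],[0,0,0]],
    [5,[0,0,0],[0,0,0]]
  ]
}}

```text
clock: 16.8
eef_pos: [546.4, -96.4, 182.4]
tcp_rot: [-3.136, -1.043, 1.343]
contact_force: [-0.1, 0.9, -1.5]
opening: 0.118
```

>>> {"name": "servo_tool", "arguments": {
  "rows": [
    [5,[-2.1,0,-8.3],[0,5,0]],
    [5,[-2.1,0,-8.3],[0,5,0]],
    [5,[0,0,0],[0,0,0]],
    [5,[0,0,0],[0,0,0]],
    [5,[0,0,0],[0,0,0]],
    [5,[0,0,0],[0,0,0]],
    [5,[0,0,0],[0,0,0]]
  ]
}}

```text
clock: 17.68
eef_pos: [542.9, -113.6, 186.8]
tcp_rot: [-3.139, -1.22, 1.343]
contact_force: [-0.9, 0.2, -1.5]
opening: 0.118
```

```bash
sed -i 's/^way=.*//; /^for k/,$d' pc.py; sed -i 's/s7.png/s8.png/' pc.py; echo 'a=cv2.imread("pics/s8.png");t=grab_frame("top");cv2.imwrite("pics/s8.png",np.hstack([cv2.resize(a,(400,400)),cv2.resize(t[120:300,270:450],(400,400))]))' >> pc.py; python3 pc.py
```

```text
tip 109.99565560810859 lip-cup [ 5.7 19.5 14.9] [-0.9  0.2 -1.5] 0.11805709784939276
0.71 [540. -80. 158.]
```

View pics/s8.png

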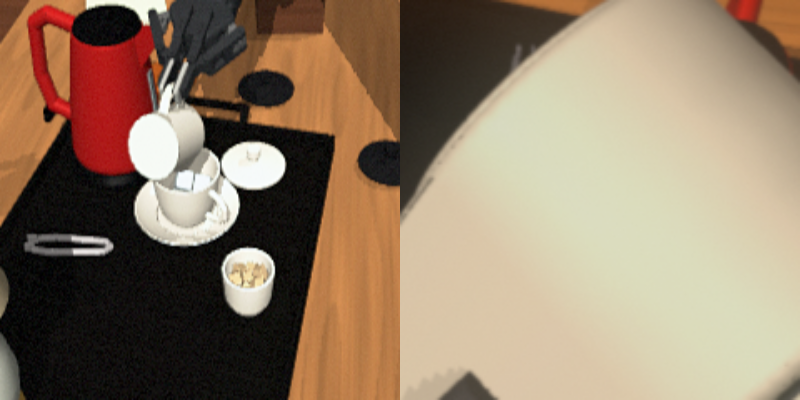

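Ice is in the cup (cubes show at (185,180)). I've used my viewing budget, so the networks do the checking from here. Tip a little further to be sure, then count.

>>> {"name": "servo_tool", "arguments": {
  "rows": [
    [5,[-2.1,0,-8.3],[0,5,0]],
    [5,[-1.5,0,-6],[0,4,0]],
    [5,[0,0,0],[0,0,0]],
    [5,[0,0,0],[0,0,0]],
    [5,[0,0,0],[0,0,0]],
    [5,[0,0,0],[0,0,0]]
  ]
}}

```text
clock: 18.58
eef_pos: [539.7, -127.8, 188.0]
tcp_rot: [-3.14, -1.377, 1.344]
contact_force: [-0.9, -0.4, -2.8]
opening: 0.112
```

```bash
cat > pd.py <<'E'
from plan import *
h=-1.8;d=dirv(h);p,r,s=pose();t=.7
z=np.array([np.sin(t),0,-np.cos(t)]);y=np.array([0,1.,0]);x=np.cross(y,z);J=r@np.c_[x,y,z].T
tip0=np.degrees(np.arccos(J[2,2]));jm=p-19*r[:,2]-J@np.array([GX,0,7]);print(tip0,"lip-cup",(jm+J@[43,0,41]-CUP).round(1))
for cam in("side",):
    grab_frame(cam)
    for b in boxes_of(cam,"ice0_mid")[:6]:print(cam,round(b["conf"],2),(w(cam,b["centre"])-CUP).round(0))
way=[]
for tip in np.arange(tip0-9,0,-9):
    u=np.clip((tip0-tip)/80,0,1);L=CUP-(18+52*u)*d+[0,0,15+min(u*1.3,1)*75];way.append((jm_for_lip(L,h,np.radians(tip)),h,np.radians(tip)))
way.append((jm_for_lip(CUP-75*d+[0,0,95],h,0),h,0))
rows(way)
E
python3 pd.py
```

```text
118.97656682165945 lip-cup [ 6.  20.1 14.8]
side 0.62 [ 10. -13. -26.]
side 0.21 [ 10. 255. -66.]
[5, [13.3, -1.2, 16.1], [-0.2, -9.0, 0.0]] |d|21 |a|9.0 e0.0 f0.62 
[5, [13.9, 0.1, 17.0], [-0.0, -9.0, 0.0]] |d|22 |a|9.0 e0.0 f0.54 
[5, [14.1, -0.0, 15.1], [-0.0, -9.0, 0.0]] |d|21 |a|9.0 e0.0 f0.49 
[5, [13.8, 0.0, 13.2], [-0.0, -9.0, 0.0]] |d|19 |a|9.0 e0.0 f0.47 [-0.5   0.4   1.84  0.76  1.26 -0.65]
[5, [13.4, 0.0, 11.3], [-0.0, -9.0, 0.0]] |d|18 |a|9.0 e0.0 f0.57 
[5, [12.6, 0.0, 9.5], [-0.0, -9.0, 0.0]] |d|16 |a|9.0 e0.0 f0.67 
[5, [10.7, 0.0, 9.4], [-0.0, -9.0, 0.0]] |d|14 |a|9.0 e0.0 f0.73 
[5, [7.3, 0.0, 17.0], [0.0, -9.0, 0.0]] |d|19 |a|9.0 e0.0 f0.75 [-0.06  0.3   1.81  0.14  1.02  0.09]
[5, [6.8, 0.0, 15.9], [0.0, -9.0, 0.0]] |d|17 |a|9.0 e0.0 f0.73 
[5, [1.6, 0.0, 15.4], [0.0, -9.0, 0.0]] |d|15 |a|9.0 e0.0 f0.64 
[5, [1.6, 0.0, 15.3], [0.0, -9.0, 0.0]] |d|15 |a|9.0 e0.0 f0.55 
[5, [1.6, 0.0, 15.4], [0.0, -9.0, 0.0]] |d|15 |a|9.0 e0.0 f0.46 [ 0.27  0.52  1.73 -0.48  1.2   0.75]
[5, [1.6, 0.0, 15.3], [0.0, -9.0, 0.0]] |d|15 |a|9.0 e0.0 f0.42 
[5, [1.4, 0.0, -3.7], [0.0, -2.0, 0.0]] |d|4 |a|2.0 e0.0 f0.12
```

>>> {"name": "servo_tool", "arguments": {
  "rows": [
    [5,[13.3,-1,16],[0,-9,0]],
    [5,[13.9,0,17],[0,-9,0]],
    [5,[14,0,15],[0,-9,0]],
    [5,[13.8,0,13],[0,-9,0]],
    [5,[13.4,0,11.3],[0,-9,0]],
    [5,[12.6,0,9.5],[0,-9,0]],
    [5,[10.7,0,9.4],[0,-9,0]],
    [5,[7.3,0,17],[0,-9,0]]
  ]
}}

```text
clock: 19.68
eef_pos: [569.5, 5.6, 195.8]
tcp_rot: [3.14, -0.117, 1.345]
contact_force: [0.4, 0.7, -3.5]
opening: 0.113
```

>>> {"name": "servo_tool", "arguments": {
  "rows": [
    [5,[6.8,0,16],[0,-9,0]],
    [5,[1.6,0,15.4],[0,-9,0]],
    [5,[1.6,0,15.4],[0,-9,0]],
    [5,[1.6,0,15.4],[0,-9,0]],
    [5,[1.6,0,15.4],[0,-9,0]],
    [5,[1.4,0,-3.7],[0,-2,0]],
    [5,[0,0,0],[0,0,0]]
  ]
}}

```text
clock: 20.55
eef_pos: [569.5, 7.7, 121.2]
tcp_rot: [-3.139, 0.697, 1.348]
contact_force: [0.7, -0.1, -2.4]
opening: 0.117
```

```bash
cat > pe.py <<'E'
from plan import *
p,r,s=pose();print(p.round(1),s["tcp_rot"],s["opening"],s["contact_force"].round(1))
im=grab_frame("top");cv2.imwrite("pics/t9.png",im)
for t in("ice0_mid","cup_rim","saucer_rim","jug_mid","lid_knob","bowl_mid","tongs_mid","kettle_mid","lamp_mid"):
    for b in boxes_of("top",t)[:5]:print(t,round(b["conf"],2),w("top",b["centre"]).round(0))
m=trace("top","ice0_mid")
for k in m[:5]: n=np.argwhere(k["mask"]);print("mask",round(k["conf"],2),len(n),n.mean(0).round(0))
e=np.array([354.4,225]);patch=im[205:246,333:376];print("cup px",proj("top",CUP))
g=cv2.cvtColor(im,cv2.COLOR_BGR2GRAY)
def blobs(c0,c1,r0,r1): 
    a=g[r0:r1:2,c0:c1:2];print("\n".join(" ".join("%3d"%v for v in q) for q in a))
blobs(330,380,204,248)
E
python3 pe.py
```

```text
[569.5   7.7 121.2] [-3.13908041  0.69717111  1.34754263] 0.11669395741084668 [ 0.7 -0.1 -2.4]
ice0_mid 0.57 [523. -18.   5.]
ice0_mid 0.53 [ 541. -174.   58.]
cup_rim 0.9 [ 548. -148.   53.]
saucer_rim 0.75 [ 518. -150.   23.]
jug_mid 0.86 [567. -36. 129.]
jug_mid 0.62 [ 539. -172.   57.]
jug_mid 0.2 [694. 136. 220.]
lid_knob 0.96 [ 460. -442.   14.]
lid_knob 0.9 [ 263. -293.   13.]
lid_knob 0.86 [ 459. -252.   19.]
lid_knob 0.72 [ 621. -454.   12.]
bowl_mid 0.78 [444. -35.  40.]
bowl_mid 0.67 [668. -81.  17.]
tongs_mid 0.69 [667. -83.  19.]
kettle_mid 0.95 [ 629. -247.  191.]
kettle_mid 0.51 [ 512. -162.   56.]
kettle_mid 0.19 [694. 135. 217.]
lamp_mid 0.96 [695. 136. 220.]
mask 0.6 168 [226. 361.]
mask 0.51 1582 [274. 397.]
cup px [351.43629201 226.21675676]
 57 109 164 180 180 181 181 187 201 208 211 207 206 207 212 208 200 220 219 217 206 132  59  54  54
123 181 181 182 182 187 202 208 188 168 165 162 160 160 162 161 190 218 235 220 217 215 142  63  55
180 181 182 184 189 210 187 164 164 165 164 164 163 161 159 156 154 155 216 238 222 215 215 160  64
182 183 183 190 210 178 162 
[... 1171 characters left out ...]

239 223 249 195 150 178 213 250 250 250 250 248 247 249 222 207 200 223 213 126 120 130 215 215 211
240 243 242 241 158 164 227 248 250 250 250 246 248 249 221 209 203 204 144 125 122 184 222 214 212
246 249 236 243 231 156 171 172 206 232 244 245 248 249 221 209 203 170 130 124 167 216 214 212 211
249 250 233 246 240 221 171 171 169 161 216 242 247 249 219 208 203 166 138 165 219 208 213 212 211
249 250 248 225 248 247 241 198 177 185 215 218 217 222 179 176 178 169 201 206 205 214 213 211 209
249 249 244 238 250 238 210 237 239 215 182 169 161 155 169 200 221 218 200 193 215 213 212 210 208
246 242 245 250 246 230 233 232 201 223 236 237 243 241 236 237 215 209 196 213 213 212 211 210 206
```

Run:
```python
from plan import *
im=cv2.imread("pics/t9.png");g=cv2.cvtColor(im,cv2.COLOR_BGR2GRAY)
print(proj("top",[523,-18,5]), proj("top",[566,-36,169]))
f=lambda c0,c1,r0,r1:print("\n".join(" ".join("%3d"%v for v in q) for q in g[r0:r1:2,c0:c1:2]))
f(276,326,174,222)
# bright blobs list
n,l,st,c=cv2.connectedComponentsWithStats((g[110:300,190:450]>140).astype(np.uint8))
for i in range(1,n):
    if st[i,4]>15: print(st[i],c[i].round(0)+[190,110])
```

```text
[286.58443437 232.20137605] [294.35830111 189.07812734]
 32  34  33  35  35  35  36  35  37  42  43  38  39  41  40  41  44  44  42  43  42  59 206 149  44
 34  34  35  36  36  41  62 121 148 162 164 150 113  65  42  41  43  42  42  42  42  57 204 156  46
 35  36  37  37  51 137 194 205 183 163 166 180 199 215 168  73  44  42  43  42  43  49 198 166  47
 37  35  35  75 184 195 159 141 140 138 140 136 135 173 239 228  90  43  44  42  45  50 197 179  55
 38  35  55 186 188 139 137 139 139 140 138 135 134 130 161 239 227  69  45  46  46  46 190 173  55
 89  50 147 191 135 136 138 139 139 140 139 136 134 131 130 192 241 186  54  44  45  47 119 147  60
216 168 204 141 131 135 137 139 138 138 139 136 134 131 125 158 207 240 168  54  46  47  97 149 121
223 195 201 132 131 135 138 140 140 140 138 137 134 128 126 120 175 213 238 168  55  46  52 103 149
205 199 185 126 131 134 138 142 156 162 161 148 137 125 120 117 124 202 223 242 157  47  47  51  96
151 194 167 124 130 139 161 183 185 186 186 185 182 161 122 110 110 131 218 236 233  83  48  50  49
175 198 176 123 121 172 186 186 186 185 185 
[... 1044 characters left out ...]
 54  65 163
 41  39  42  41  79 113 131 138 145 142 140 142 142 139 128  71  52  52  53  55  55  55  57 139 182
 40  40  40  41  44  49  93 121 135 138 138 139 127 100  60  52  54  53  52  54  57  55  75 207 186
 41  40  41  43  44  42  45  51  63  67  74  66  55  50  51  52  52  54  53  56  56  57 116 221 187
[  0   0  40  46 897] [204. 126.]
[  80    0  151   26 1996] [363. 118.]
[242   0  18  32 450] [442. 124.]
[ 11  25  16  25 106] [210. 148.]
[129  37  14  43 178] [325. 170.]
[ 78  66  51  42 969] [294. 197.]
[ 129   89   68   66 3381] [352. 231.]
[ 81 142  32  32 707] [287. 268.]
[ 185  142   46   45 1642] [397. 274.]
[252 170   8  20 111] [447. 291.]
[  0 175  67  15 510] [212. 295.]
```

Jug empty, four cubes in the cup, no stray ice on the tray, lid and bystanders unmoved. Take the jug back to where it stood.

```bash
cat > pf.py <<'E'
from plan import *
p,r,s=pose();h=-1.8
P,_=grasp(JM,h,0,.7,gx=GX);cur=JM+p-P;P0,_=grasp(JM,H0,0,.7,gx=GX);end=JM+[-2.3,-1,0]+[0,0,45]
way=[(cur*(1-u)+end*u+[0,0,60*u*(1-u)],h+(H0-h)*u,0) for u in np.arange(1,9)/8]
way+=[(end-[0,0,15],H0,0),(end-[0,0,30],H0,0),(end-[0,0,40],H0,0),(end-[0,0,44],H0,0)]
rows(way);print(end)
E
python3 pf.py
```

```text
[5, [7.1, -12.9, -8.7], [-4.2, -0.1, -4.9]] |d|17 |a|6.5 e0.0 f0.27 
[5, [9.0, -11.6, -7.8], [-4.3, 0.0, -5.2]] |d|17 |a|6.7 e0.0 f0.25 
[5, [10.7, -10.1, -6.8], [-4.4, 0.0, -5.1]] |d|16 |a|6.7 e0.0 f0.26 
[5, [12.2, -8.6, -5.8], [-4.3, 0.0, -5.1]] |d|16 |a|6.7 e0.0 f0.25 [ 0.52  0.49  1.94 -0.78  1.09  0.79]
[5, [13.8, -7.0, -4.5], [-4.3, 0.0, -5.1]] |d|16 |a|6.7 e0.0 f0.25 
[5, [15.0, -5.3, -3.2], [-4.3, 0.0, -5.1]] |d|16 |a|6.7 e0.0 f0.25 
[5, [16.3, -3.8, -1.7], [-4.3, 0.0, -5.1]] |d|17 |a|6.7 e0.0 f0.29 
[5, [17.2, -2.2, -0.1], [-4.4, 0.0, -5.2]] |d|17 |a|6.8 e0.0 f0.36 [ 0.65  0.44  2.18 -1.08  0.82  0.83]
[5, [9.7, -0.0, 11.5], [0.0, 0.0, 0.0]] |d|15 |a|0.0 e0.0 f0.17 
[5, [9.7, -0.0, 11.4], [0.0, 0.0, 0.0]] |d|15 |a|0.0 e0.0 f0.17 
[5, [6.4, -0.0, 7.7], [0.0, 0.0, 0.0]] |d|10 |a|0.0 e0.0 f0.11 
[5, [2.6, -0.0, 3.0], [0.0, 0.0, 0.0]] |d|4 |a|0.0 e0.0 f0.05 [ 0.65  0.54  2.19 -1.17  0.78  0.96]
[518.   67.9  93. ]
```

>>> {"name": "servo_tool", "arguments": {
  "rows": [
    [5,[7.1,-12.9,-8.7],[-4.3,0,-5]],
    [5,[9,-11.6,-7.8],[-4.3,0,-5.1]],
    [5,[10.7,-10.1,-6.8],[-4.3,0,-5.1]],
    [5,[12.2,-8.6,-5.8],[-4.3,0,-5.1]],
    [5,[13.8,-7,-4.5],[-4.3,0,-5.1]],
    [5,[15,-5.3,-3.2],[-4.3,0,-5.1]],
    [5,[16.3,-3.8,-1.7],[-4.3,0,-5.1]],
    [5,[17.2,-2.2,0],[-4.3,0,-5.1]]
  ]
}}

```text
clock: 22.1
eef_pos: [490.2, 101.1, 85.3]
tcp_rot: [3.14, 0.699, 2.279]
contact_force: [-0.4, -0.3, -3.0]
opening: 0.113
```

>>> {"name": "servo_tool", "arguments": {
  "rows": [
    [5,[9.7,0,11.5],[0,0,0]],
    [5,[9.7,0,11.5],[0,0,0]],
    [5,[5.1,0,6.1],[0,0,0]],
    [5,[0,0,0],[0,0,0]],
    [5,[0,0,0],[0,0,0]]
  ]
}}

```text
clock: 22.72
eef_pos: [490.7, 100.4, 47.6]
tcp_rot: [3.14, 0.7, 2.274]
contact_force: [0.1, -0.6, -2.1]
opening: 0.113
```

>>> {"name": "servo_tool", "arguments": {
  "rows": [
    [5,[1.9,0,2.3],[0,0,0]],
    [5,[1.9,0,2.3],[0,0,0]],
    [5,[0,0,0],[0,0,0]]
  ]
}}

```text
clock: 23.1
eef_pos: [490.8, 100.3, 41.5]
tcp_rot: [3.14, 0.701, 2.275]
contact_force: [1.0, 0.1, -0.4]
opening: 0.115
```

>>> {"name": "servo_tool", "arguments": {
  "rows": [
    [5,[0.8,0,1],[0,0,0]],
    [5,[0,0,0],[0,0,0]]
  ]
}}

```text
clock: 23.35
eef_pos: [491.0, 100.2, 40.6]
tcp_rot: [3.14, 0.701, 2.275]
contact_force: [0.7, -0.1, 4.4]
opening: 0.118
```

Touched down at the original height. Release gently and back out along the tool.

>>> {"name": "servo_tool", "arguments": {
  "rows": [
    [5,[0.3,0,0.3],[0,0,0]],
    [5,[0,0,0],[0,0,0]],
    [16,[0,0,0],[0,0,0]],
    [24,[0,0,0],[0,0,0]],
    [36,[0,0,0],[0,0,0]],
    [36,[0,0,0],[0,0,0]]
  ],
  "force": 25
}}

```text
clock: 24.1
eef_pos: [490.4, 100.3, 39.5]
tcp_rot: [3.141, 0.7, 2.275]
contact_force: [-1.2, -0.3, -0.8]
opening: 0.421
```

>>> {"name": "servo_tool", "arguments": {
  "rows": [
    [36,[0,0,-10],[0,0,0]],
    [36,[0,0,-20],[0,0,0]],
    [36,[0,0,-30],[0,0,0]],
    [36,[0,0,-40],[0,0,0]],
    [36,[0,0,-40],[0,0,0]],
    [36,[0,0,-30],[0,0,0]],
    [36,[0,0,0],[0,0,0]]
  ]
}}

```text
clock: 24.98
eef_pos: [419.5, 185.6, 171.2]
tcp_rot: [3.136, 0.699, 2.274]
contact_force: [0.6, -0.7, -0.4]
opening: 0.419
```

```bash
sed -i '/^e=np/,$d' pe.py
cat >> pe.py <<'E'
grab_frame("side")
for t in("jug_mid","lid_knob","cup_rim","bowl_mid","tongs_mid","lamp_mid"):
    for b in boxes_of("side",t)[:2]:print("side",t,round(b["conf"],2),w("side",b["centre"]).round(0))
for cam in("top","side"):
    for k in trace(cam,"jug_mid")[:1]:
        c,sz,a=cv2.minAreaRect(np.argwhere(k["mask"])[:,::-1].astype(np.float32));print(cam,"jug mask",k["conf"],c,sz,a)
E
sed -i 's/t9.png/t10.png/' pe.py; python3 pe.py
python3 - <<'E'
import cv2,numpy as np
a=cv2.cvtColor(cv2.imread("pics/top0.png"),6);b=cv2.cvtColor(cv2.imread("pics/t10.png"),6)
d=(cv2.absdiff(a,b)>45).astype(np.uint8)
n,l,st,c=cv2.connectedComponentsWithStats(d)
for i in range(1,n):
    if st[i,4]>30: print(st[i],c[i].round(0))
E
```

```text
[419.5 185.6 171.2] [3.13584915 0.69851763 2.27386875] 0.41934101294412685 [ 0.6 -0.7 -0.4]
ice0_mid 0.73 [ 541. -174.   58.]
cup_rim 0.59 [ 549. -150.   53.]
cup_rim 0.52 [ 630. -248.  189.]
saucer_rim 0.58 [ 523. -149.   23.]
jug_mid 0.8 [521.  72.  50.]
lid_knob 0.85 [ 621. -455.   11.]
lid_knob 0.78 [ 460. -446.   13.]
lid_knob 0.68 [ 458. -255.   20.]
lid_knob 0.68 [ 266. -298.   14.]
bowl_mid 0.81 [441. -31.  40.]
bowl_mid 0.29 [ 633. -249.  192.]
tongs_mid 0.74 [551. -14.   3.]
kettle_mid 0.59 [523.  71.  49.]
kettle_mid 0.56 [ 632. -249.  187.]
lamp_mid 0.62 [671. 152. 185.]
mask 0.57 143 [226. 361.]
side jug_mid 0.81 [521.  85.  64.]
side jug_mid 0.59 [ 461. -244.   18.]
side lid_knob 0.75 [ 617. -450.    8.]
side lid_knob 0.61 [ 459. -245.   19.]
side cup_rim 0.82 [ 535. -132.   58.]
side cup_rim 0.56 [678. -89.  12.]
side bowl_mid 0.56 [443. -29.  44.]
side tongs_mid 0.67 [677. -86.  13.]
side lamp_mid 0.67 [675. 189. 163.]
top jug mask 0.74 (239.47113037109375, 222.63504028320312) (39.958740234375, 40.367408752441406) 2.6025619506835938
side jug mask 0.69 (277.5, 315.5) (59.0, 35.0) 90.0
[334 206  29  35 335] [346. 218.]
[233 211  12  10  64] [238. 215.]
[364 222   7  20  50] [368. 233.]
[  49  229  106   79 4465] [103. 267.]
[ 374  251   48   47 1740] [398. 274.]
[ 35 256  27  37 108] [ 51. 269.]
[150 260  18   8  73] [158. 264.]
[  0 302  26  24 338] [ 10. 315.]
[ 270  302  370  134 8019] [452. 371.]
[  82  335  171   49 4961] [180. 359.]
[ 317  367   70   41 1321] [352. 387.]
[490 454  70  26 609] [519. 471.]
[198 458  20  22 248] [208. 469.]
[220 462  22  18 249] [231. 473.]
```

```bash
python3 -c "
from rig import *
print(sign_off(), sense()['clock'])"
```

```text
the job is handed in; nothing more can be done
the job is handed in; nothing more can be done
```

The job is done and handed in at about 26 s of the 72 s allowed; `sign_off` gave no verdict.

**What I did:**
- I took the lid off by its knob and laid it flat, knob up, at about (456, -252) mm.
- I lifted the jug by its handle and turned it upright until its spout faced the cup. Then I tipped it to 119°, with the lip about 15 mm over the rim by the arm's pose.
- I stood the jug back where it came from, released it and backed the arm away.

**Last checks:**
- **Ice:** the top picture showed four cubes in the cup, an empty jug and none loose on the tray. I counted these from brightness values, because I had used up my picture views. The network found ice in the cup but did not separate the four cubes.
- **Jug, cup and lid:** comparing the first and last top pictures, the jug is where and how it stood, minus the ice. The cup and saucer changed only inside the mouth, and the lid is on the tray.
- **Bystanders:** the same comparison shows no change at the kettle, lamp, bowl or tongs.
- **Robot:** the gripper is about 170 mm clear of the jug, and the measured force is near zero.

**Disagreements:** the networks gave some false hits. In the last look the top camera put the tongs at (551, -14), while the side camera and the picture comparison show them unmoved. Earlier, one "ice" hit on the tray was not real.

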